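# Hang the model mallet in its leaning collar and close the keeper

### The job

The small mallet has been left lying on the bench. Put it away: slide it handle-first down through the leaning collar of the tool stand until its head sits flush on the collar, then swing the hinged keeper fully home over the head and let go. Leave the other things on the bench where they are.

Things in the scene. Friction and masses are not known exactly. Their poses are not given: they have to be found in the camera images.
- mallet: Mallet, 0.18 kg, lying; origin at the seat (head's flat underside, on the handle's axis), 14 mm above the bench. x: along the handle to the head; head x 0 to 28 mm, 28 mm thick. y: along the head; flat white striking faces, 27 mm discs, at y = +-27 mm (54 mm grasp). z: up as it lies. Wooden handle to x = -110 mm, 15 mm thick at the head, 13 mm midway, tail tapered to 7 mm. Balances near x = +4.
- mallet_tail (a point): Centre of the tail end of the mallet's handle, on its axis, 110 mm from the seat.
- collar: Fixed steel ring: bore 19, outside 32, length 24 mm. Origin: centre of its upper mouth, 115 mm above the bench. z: its axis, up out of the mouth, leaning 45 degrees away from the robot, so a handle goes down and toward the robot. y: level, sideways. x: away from the robot, 45 degrees down; on that side stand post (24 mm wide) and keeper. The head goes with its length along y, either way.
- keeper (a joint): Flat steel bar, 16 x 4 mm, hinged on the post about the collar's y. 0: home, dead stop: it crosses above the seated head, 4 mm clear, pointing up toward the robot (collar -x). Grows as it swings up and away, to 1.65 rad; 1.57: along the collar's z. Starts at 1.38 to 1.6, clear of the head's way. Stiff (0.02 N m): stays where left. A head over 4 mm off its seat blocks it.
- keeper_pin (a point): Middle of the round crosspin at the keeper's free end: 8 mm thick, 36 mm long, along the collar's y, 62 mm from the hinge. Can be pinched from above or pushed.
- keeper_hinge (a point): The keeper's hinge axis: in the collar's frame at x = +40 mm, z = +34 mm. Angle a of the joint puts the pin at x = 40 - 62 cos a, z = 34 + 62 sin a (mm) there.
- cutting_pliers: Bystander: plain steel pliers, 136 x 49 x 10 mm, flat on the bench; origin: centre of the underside.
- stone_model: Bystander: off-white plaster dental model, 54 x 60 x 28 mm; origin: centre of the underside.
- powder_jar: Bystander: white screw jar, 51 mm in diameter and 55 mm high; origin: centre of the underside.
- wax_lump_box: Bystander: pale yellow wax block, 56 x 86 x 19 mm; origin: centre of the underside.
There are look-alikes about, which are no part of the job. Of the things that look like the part that bears collar, the larger one is meant. Leave any pink look-alike of the mallet alone.

How it is judged:
By the outcome, as a careful person would: the job done as asked, in the order asked, and still so for the second after the job is handed in, with the robot touching nothing.
It also fails if it takes over 64 s, if anything falls off the work surface, if the arm or the gripper's body presses on something with over 40 N, if the wrist force passes 120 N, or if a joint passes its speed limit or range.

### The arm

A 7-joint arm with a two-finger parallel gripper is mounted at the origin on a cart in front of the work surface, level with it; the furniture and walls round the work are solid. World frame = base frame: x ahead of the robot, y to its left, z up, the work surface at z = 0. Lengths are in m, angles in rad, forces in N, time in s.
With the tool pointing down it reaches from about 0.4 to 0.85 m from the base axis. Payload 4.5 kg.
Tool frame: the origin (TCP) lies at the very end of the fingers, on their centre line; the grasp point (between the pads) lies behind it (r.grip_depth is the z of the grasp point in the tool frame, in m); z points along the fingers, y is the direction in which the jaws open and shut (so a half turn about z gives the same grasp; the last joint's range is limited). The gripper opens to 88 mm and grips with 3 to 60 N. Pads are 18 mm wide; open, the fingers measure 123 mm over their backs; the gripper's body (75 mm by 187 mm) begins 45 mm behind the grasp point.
Start: joints at [-1.081, 0.689, -0.195, 1.565, 0.157, 0.902, -0.215], TCP at [0.275, 0.561, 0.239] pointing down, gripper open.
Joint ranges: [-3.01, 3.01], [-0.46, 2.08], [-1.47, 1.51], [0.13, 2.56], [-1, 4.14], [0.04, 2.09], [-2.66, 2.66]. Speed limits (rad/s): [2.57, 2.57, 3.14, 3.14, 3.14, 3.14, 3.14].

### API

Orientations are given as a unit quaternion [x, y, z, w].
In Python, from plant import sensors, cams, r gives the robot as it stands. The module is installed in compiled form; this text tells all that it offers.
- The arm moves only by the tool drive_tool, never from a script. Its argument "series" is a list that holds one entry, the list of rows, each a list of 5 numbers: the shift along the world's x, y, z in mm, then the turn about the world's z in rad, then the finger opening in mm, from 0 to 88.1. A call has 1 to 10 rows; each row shifts and turns the commanded pose from where the row before left it; what a row does not reach is not made up. A row lasts 1/10 s, in which the tool goes at most 50 mm and 8.59 degrees, less where a joint would pass 70% of its speed; a pose out of reach is approached as far as the arm can. A call with a gripper value outside its range is refused whole. The fingers move at their own pace and stop on an object; "force" is the grip in N (left out, the last holds). Time passes only in rows, so rows that do not move let the fingers close. It gives the time, the measured TCP pose, the force and the opening at its end, in the units of the state.
- sensors.get_state(): the state, without advancing time (a new reading comes with each control period).
- cams.snapshot(name): name is "scene" or "top" or "wrist"; returns the picture (420x560x3 uint8, blue, green, red); there is no depth.
- cams.camera_model(name): a dict with "fx", "fy", "cx", "cy" (pixels), "camera_from_world" (4x4, takes a point from world to camera coordinates). Camera axes: x right, y down, z forward; pixel columns grow to the right and rows downward; lengths in m; the calibration is good to about 2 mm. A picture is of the moment at which its call begins: read the wrist's pose just before it. camera_model takes no time and is no camera call; for the wrist camera it gives the pose at the moment of the call.
- r.finish_job(): hands the job in, once; it reports no verdict.
Trained networks look in the newest picture that a camera, given by its name, has taken for a name from the list of things; names that differ only in an ending like _2 or _b are one class to them, and where a whole thing is asked for, a point or a joint stands for the part that bears it (a point fixed in the world has none). Each returns a list of dicts, best first, with "confidence" (0 to 1); they miss things now and then, are a little off and sometimes report something else, mostly with a low value. They report only what shows in the picture. A call takes as long as a camera call. They do not tell look-alikes from the thing itself.
- cams.trace(camera, name): "mask" (420x560 bool, what is visible of it) and "at" ([column, row] in pixels, amid what is visible of it).
- cams.mark_of(camera, name): "at" ([column, row] in pixels: a listed point, or the origin of a listed thing).
The state is a dict: "clock": time; "q": joint angles; "qd": joint speeds; "joint_torque": joint torques, N m; "tool_pos": TCP position; "eef_rot": TCP orientation; "contact_force": force on the tool from outside, world axes, zero at the start; "moment": the same for the moment, N m; "opening": opening from 0.0 (shut) to 1.0 (fully open).
Only numpy, scipy, OpenCV 4.12 (cv2) and the standard library are available. Lean on these libraries where they do the work, as an engineer would, in place of code of your own. Each camera call takes 0.05 s, during which the arm holds its last target.

## Working session

There is one attempt and no reset: what is moved stays moved. The work goes in short steps, Python scripts to look and compute and a tool call to move; the robot and the scene stay as the last step left them, time stands still between calls to the robot, and variables do not carry over. Pictures are saved under pics/ and viewed, and the job is handed in when it is done.

Besides the shell and the picture viewer there is one more tool, called as name(argument=value, ...), one argument or row to a line, values as JSON. drive_tool: Moves the arm, as the interface text tells. Its arguments: {"type":"object","properties":{"series":{"type":"array","items":{"type":"array","items":{"type":"array","items":{"type":"number"}}}},"force":{"type":"number"}},"required":["series"]}

```bash
mkdir -p pics; cat > h.py <<'E'
import numpy as np,cv2
from plant import sensors,cams,r
def snap(n,f):
    im=cams.snapshot(n); cv2.imwrite('pics/'+f,im); return im
def proj(n,P,m=None):
    m=m or cams.camera_model(n); T=np.array(m['camera_from_world']); p=T[:3,:3]@np.asarray(P,float)+T[:3,3]
    return np.array([m['fx']*p[0]/p[2]+m['cx'],m['fy']*p[1]/p[2]+m['cy']])
def ray(n,uv,m=None):
    m=m or cams.camera_model(n); T=np.array(m['camera_from_world']); R=T[:3,:3];t=T[:3,3]
    d=R.T@np.array([(uv[0]-m['cx'])/m['fx'],(uv[1]-m['cy'])/m['fy'],1]); return -R.T@t,d/np.linalg.norm(d)
def atz(n,uv,z,m=None):
    c,d=ray(n,uv,m); return c+d*(z-c[2])/d[2]
def tri(obs):
    A=0;b=0
    for n,uv in obs:
        c,d=ray(n,uv) if isinstance(n,str) else ray('',uv,n); M=np.eye(3)-np.outer(d,d);A=A+M;b=b+M@c
    X=np.linalg.solve(A,b); return X
E
python3 - <<'E'
from h import *
np.set_printoptions(precision=4,suppress=True)
print(sensors.get_state(), r.grip_depth)
for n in ['scene','top','wrist']:
    snap(n,n+'0.png'); c,d=ray(n,(280,210)); print(n,c,d)
    if n!='wrist':
        for k in ['mallet','mallet_tail','collar','keeper_pin','keeper_hinge','keeper']:
            try: print(k,[(np.round(o['at']),round(o['confidence'],2)) for o in cams.mark_of(n,k)])
            except Exception as e: print(k,e)
E
```

```text
{'clock': 0.0, 'q': array([-1.0812,  0.69  , -0.1945,  1.5664,  0.1573,  0.9025, -0.2151]), 'qd': array([-0.0002,  0.0009, -0.0007,  0.0005, -0.0001,  0.0016,  0.0005]), 'joint_torque': array([ -0.0002, -52.7565,  -1.2668, -15.3429,  -0.0526,   0.0064,
         0.0002]), 'tool_pos': array([0.2749, 0.5606, 0.2379]), 'eef_rot': array([ 0.2259,  0.9742, -0.0009, -0.0001]), 'contact_force': array([-0.9419, -1.1627, -0.2961]), 'moment': array([-0.0006,  0.0071,  0.0325]), 'opening': 1.0000636087728654} -0.0187
scene [-0.4024 -0.7005  0.983 ] [ 0.6228  0.4719 -0.6241]
mallet [(array([350., 267.]), 0.73), (array([271., 167.]), 0.73), (array([316., 241.]), 0.68), (array([304., 261.]), 0.39)]
mallet_tail [(array([371., 287.]), 0.85), (array([305., 264.]), 0.54)]
collar [(array([229., 181.]), 0.52), (array([249., 188.]), 0.37)]
keeper_pin [(array([269., 165.]), 0.43), (array([418., 310.]), 0.16)]
keeper_hinge [(array([232., 171.]), 0.88), (array([181., 192.]), 0.68), (array([262., 181.]), 0.66)]
keeper it knows: collar, cutting_pliers, keeper_hinge, keeper_pin, mallet, mallet_tail, powder_jar, stone_model, wax_lump_box
top [ 0.3204 -0.054   1.5004] [ 0.1409  0.0072 -0.99  ]
mallet [(array([313., 218.]), 0.82), (array([351., 226.]), 0.79)]
mallet_tail [(array([380., 240.]), 0.71), (array([323., 248.]), 0.55), (array([169., 182.]), 0.44)]
collar [(array([190., 204.]), 0.55)]
keeper_pin [(array([236., 184.]), 0.58), (array([192., 204.]), 0.47)]
keeper_hinge [(array([193., 199.]), 0.81), (array([237., 200.]), 0.74)]
keeper it knows: collar, cutting_pliers, keeper_hinge, keeper_pin, mallet, mallet_tail, powder_jar, stone_model, wax_lump_box
wrist [0.2027 0.5976 0.3846] [ 0.2918 -0.1407 -0.9461]
```

View pics/scene0.png

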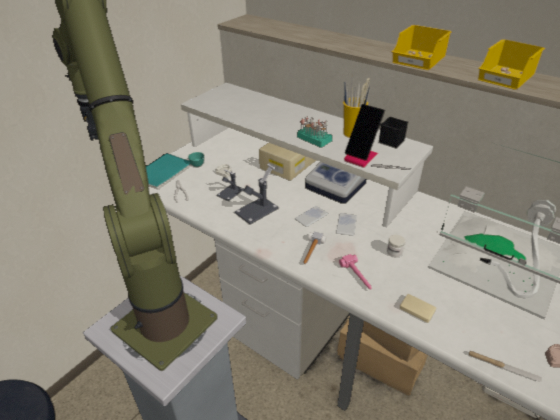

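View pics/top0.png

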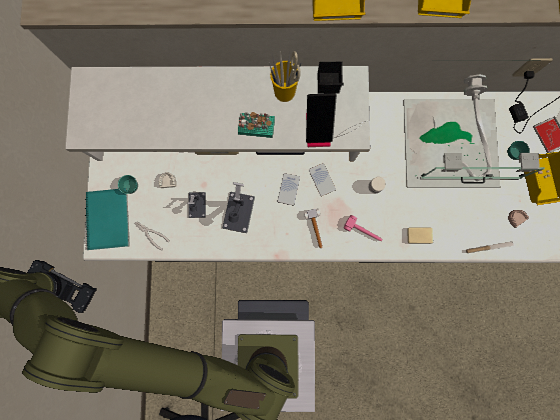

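```bash
python3 - <<'E'
import cv2
a=cv2.imread('pics/scene0.png')[120:340,150:450]; cv2.imwrite('pics/scene0c.png',cv2.resize(a,None,fx=2.6,fy=2.6,interpolation=cv2.INTER_CUBIC))
a=cv2.imread('pics/top0.png')[130:290,150:420]; cv2.imwrite('pics/top0c.png',cv2.resize(a,None,fx=2.9,fy=2.9,interpolation=cv2.INTER_CUBIC))
E
```

```text
(no output)
```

View pics/scene0c.png

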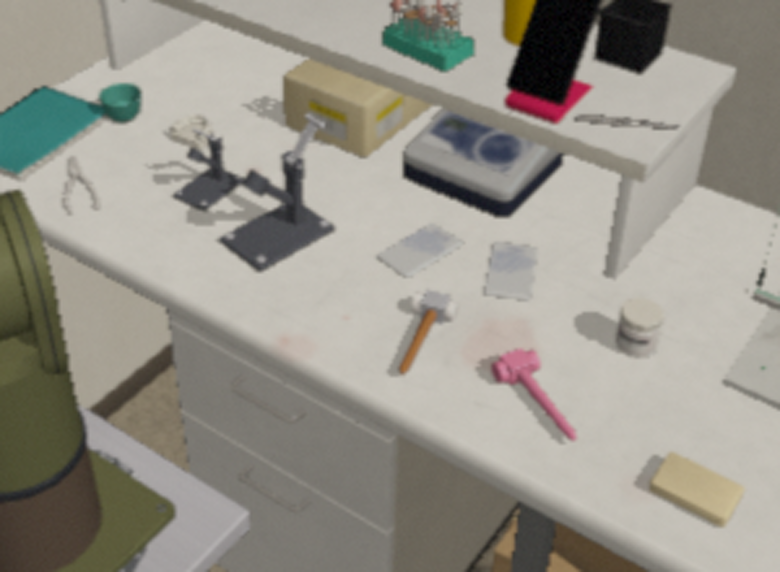

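View pics/top0c.png

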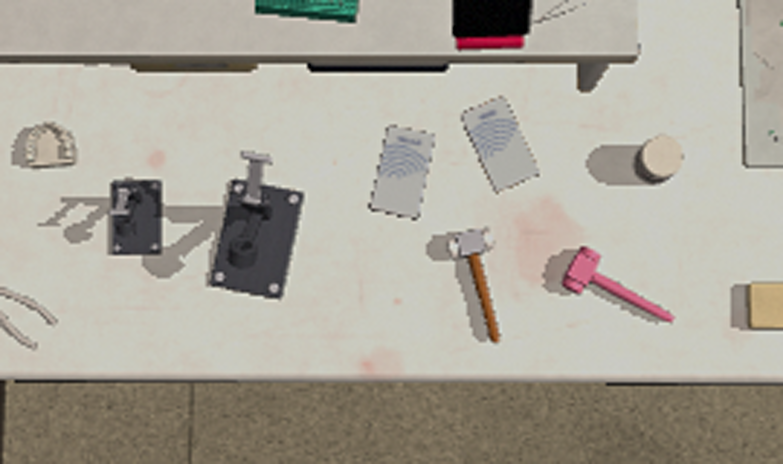

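Candidates:
- **Mallets:** the wooden one with a steel head and white faces at top (313,214), scene (316,237). The pink one at top (351,224) is the look-alike.
- **Stands:** the larger one at top (238,205), scene (262,205). The smaller one at top (197,205), scene (232,187).

I choose the wooden mallet and the larger stand. Next I localise them and move the wrist camera closer.

```bash
python3 - <<'E'
from h import *
np.set_printoptions(precision=4,suppress=True)
print('seat',atz('top',(313,218),.014),atz('scene',(316,241),.014))
print('tail',atz('top',(323,248),.014),atz('scene',(305,264),.014))
print('hinge',tri([('top',(237,200)),('scene',(262,181))]))
print('pin',tri([('top',(236,184)),('scene',(269,165))]))
print('pinktail',atz('top',(380,240),.014))
# plate corners from top crop
for uv in [(238,181),(303,191),(282,299),(207,284)]: print(atz('top',(150+uv[0]/2.9,130+uv[1]/2.9),.005))
# shelf edge/ wall
print(atz('top',(240,150),.2))
# TCP-> camera geometry
s=sensors.get_state(); c,d=ray('wrist',(280,210)); from scipy.spatial.transform import Rotation as R
q=R.from_quat(s['eef_rot']); print('cam in tool',q.inv().apply(c-s['tool_pos']),q.inv().apply(d), 'jaw y',q.apply([0,1,0]), q.apply([0,0,1]))
E
```

```text
seat [ 0.5036 -0.1597  0.014 ] [ 0.5044 -0.1582  0.014 ]
tail [ 0.3981 -0.1938  0.014 ] [ 0.3979 -0.1875  0.014 ]
hinge [0.5504 0.098  0.1196]
pin [0.5946 0.0987 0.1614]
pinktail [ 0.4266 -0.3929  0.014 ]
[0.5967 0.1292 0.005 ]
[0.5842 0.0484 0.005 ]
[0.4503 0.0727 0.005 ]
[0.4685 0.1649 0.005 ]
[0.6971 0.0826 0.2   ]
cam in tool [ 0.081   0.0008 -0.1458] [-0.324   0.002   0.9461] jaw y [0.4402 0.8979 0.0001] [ 0.      0.0001 -1.    ]
```

View pics/wrist0.png

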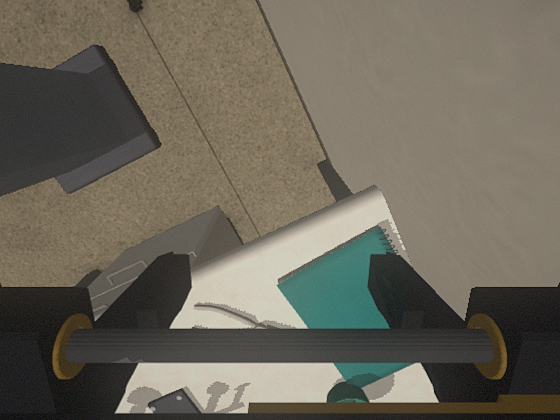

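Moving to view the stand from the wrist.

drive_tool(
  series=[
    [[15,-40,15,0.03,88],[20,-45,15,0.03,88],[20,-45,10,0.03,88],[20,-45,10,0.03,88],[20,-45,10,0.03,88],[20,-45,0,0.03,88],[20,-45,0,0.03,88],[20,-45,0,0.03,88],[20,-45,0,0.02,88],[20,-45,0,0,88]],
  ],
)

```text
clock: 1.65
tool_pos: [0.4699, 0.1163, 0.2985]
eef_rot: [0.098, 0.995, 0.0, 0.0]
contact_force: [0.6, 0.9, -0.2]
opening: 1.001
```

```bash
python3 - <<'E'
from h import *
np.set_printoptions(precision=4,suppress=True)
s=sensors.get_state(); print(s['clock'],s['tool_pos'],s['eef_rot'],s['q'])
im=snap('wrist','w1.png')
for k in ['collar','keeper_pin','keeper_hinge']:
    print(k,[(np.round(o['at'],1),round(o['confidence'],2)) for o in cams.mark_of('wrist',k)])
E
```

```text
1.65 [0.4699 0.1163 0.2985] [0.0975 0.9952 0.0002 0.0003] [-0.1343  0.4326 -0.3014  1.8948  0.1683  0.8378  0.853 ]
collar [(array([280.4, 214.1]), 0.92), (array([410.3, 207.5]), 0.75), (array([281.3, 256.3]), 0.65)]
keeper_pin [(array([280.6, 315.5]), 0.93), (array([418.8, 219.6]), 0.53)]
keeper_hinge [(array([411.6, 233.2]), 0.86), (array([278.6, 259.6]), 0.59)]
```

View pics/w1.png

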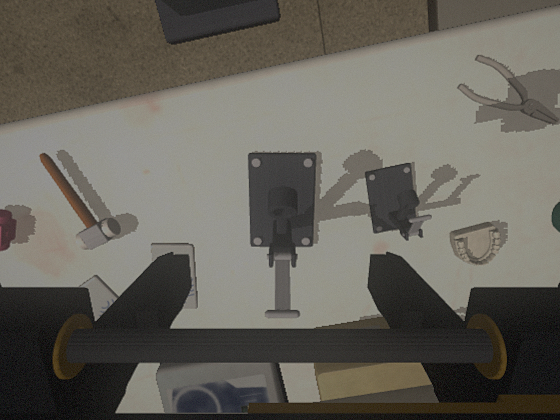

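The wrist view shows the large stand: mouth (280,200ish), hinge (279,258), pin (281,315). The small stand is at right (405,215), and the wooden mallet at left has its head at (98,233) and tail at (44,157).

```bash
python3 - <<'E'
from h import *
np.set_printoptions(precision=4,suppress=True)
im=cv2.imread('pics/w1.png')
cv2.imwrite('pics/w1c.png',cv2.resize(im[140:330,220:350],None,fx=4,fy=3.1,interpolation=cv2.INTER_CUBIC)[:600])
cv2.imwrite('pics/w1m.png',cv2.resize(im[140:260,20:150],None,fx=5,fy=5,interpolation=cv2.INTER_CUBIC))
for k in ['mallet','mallet_tail']:
    L=cams.mark_of('wrist',k); print(k,[(np.round(o['at'],1),round(o['confidence'],2),atz('wrist',o['at'],.014)) for o in L])
for uv in [(256,162),(309,161),(313,241),(257,242)]: print(atz('wrist',uv,.006))
for n,uv,z in [('mouth',(280.4,214),.115),('mouth2',(280.4,200),.115),('hinge',(278.6,259.6),.1108),('pin',(280.6,315.5),.161)]: print(n,atz('wrist',uv,z))
obs=[('pin',(236,184),(269,165),(280.6,315.5)),('hinge',(237,200),(262,181),(278.6,259.6))]
for n,a,b,c in obs: print(n,tri([('top',a),('scene',b),('wrist',c)]))
E
```

```text
mallet [(array([ 92.6, 222.7]), 0.8, array([ 0.5023, -0.1504,  0.014 ]))]
mallet_tail [(array([ 39.8, 150.9]), 0.98, array([ 0.3955, -0.18  ,  0.014 ]))]
[0.4647 0.0898 0.006 ]
[0.4769 0.1591 0.006 ]
[0.5923 0.1456 0.006 ]
[0.5783 0.0664 0.006 ]
mouth [0.5048 0.1145 0.115 ]
mouth2 [0.4897 0.1175 0.115 ]
hinge [0.5587 0.102  0.1108]
pin [0.5949 0.097  0.161 ]
pin [0.5941 0.0979 0.1622]
hinge [0.5529 0.1004 0.1175]
```

View pics/w1c.png

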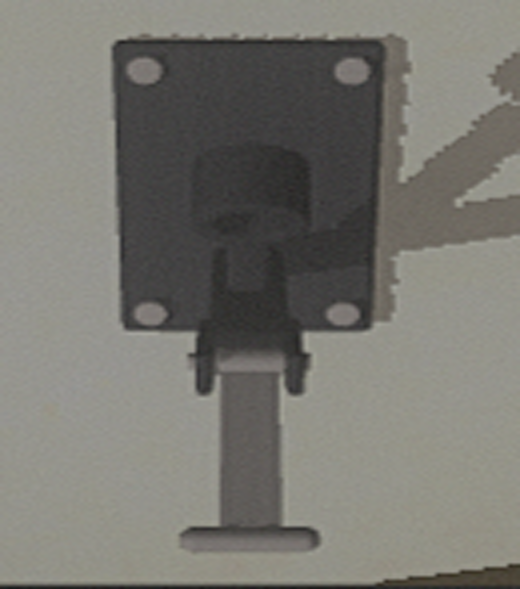

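View pics/w1m.png

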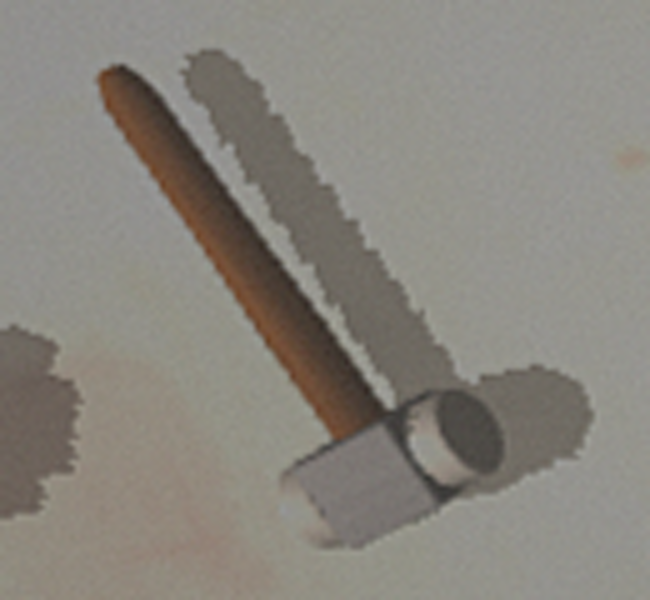

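```bash
cat > fit.py <<'E'
from h import *
from scipy.optimize import least_squares
def stand(p):
    X,Y,psi,a=p; f=np.array([np.cos(psi),np.sin(psi),0]);l=np.array([-np.sin(psi),np.cos(psi),0]);u=np.array([0,0,1.])
    m=np.array([X,Y,.115]); zc=(f+u)/2**.5; xc=(f-u)/2**.5
    h=m+.04*xc+.034*zc; pin=m+(.04-.062*np.cos(a))*xc+(.034+.062*np.sin(a))*zc
    return m,h,pin,xc,l,zc
E
python3 - <<'E'
from fit import *
np.set_printoptions(precision=4,suppress=True)
sc=[(256,162.6),(308,162.6),(305.8,241.3),(257.5,241.3)]
S=[atz('wrist',u,.006) for u in sc]; print(S)
for i,j in [(0,1),(3,2)]: d=S[j]-S[i]; print(np.linalg.norm(d),np.arctan2(-d[0],d[1]))
for i,j in [(0,3),(1,2)]: d=S[j]-S[i]; print(np.linalg.norm(d),np.arctan2(d[1],d[0]))
mw,mt,ms=[cams.camera_model(n) for n in('wrist','top','scene')]
sy=[np.arctan2(-(S[1]-S[0])[0],(S[1]-S[0])[1]),np.arctan2((S[3]-S[0])[1],(S[3]-S[0])[0])]
O=[(mw,0,(281.5,213)),(mw,1,(278.6,259.6)),(mw,2,(280.6,315.5)),(mt,2,(236,184)),(mt,1,(237,200)),(ms,2,(269,165)),(ms,1,(262,181))]
def res(p):
    s=stand(p); e=[]
    for m,i,uv in O: e+=list((proj('',s[i],m)-uv)*(1 if m is mw else .7))
    e.append((p[2]+.175)/.03*1.5)
    return e
o=least_squares(res,[.505,.113,-.18,1.4],loss='soft_l1'); print(o.x,np.round(o.fun,1)); print(stand(o.x)[:3])
E
```

```text
[array([0.4655, 0.0896, 0.006 ]), array([0.4788, 0.1574, 0.006 ]), array([0.5908, 0.1354, 0.006 ]), array([0.5774, 0.0673, 0.006 ])]
0.06912766726403209 -0.19368960273416774
0.0693934152621368 -0.19386773553879386
0.11411120660457433 -0.1965043222668089
0.11412312928507823 -0.19417542645285327
[ 0.5062  0.1141 -0.1909  1.4681] [-1.2  2.3  1.7 -1.3 -0.  -0.4  0.3 -0.  -1.  -1.3  0.7  0.4 -0.1  0.4
 -0.8]
(array([0.5062, 0.1141, 0.115 ]), array([0.5576, 0.1042, 0.1108]), array([0.596 , 0.0967, 0.1589]))
```

drive_tool(
  series=[
    [[0,-40,0,0.06,88],[0,-40,0,0.06,88],[0,-40,0,0.06,88],[0,-40,-10,0.06,88],[0,-40,-10,0.06,88],[0,-40,-10,0.06,88],[-10,-40,-20,0.06,88],[0,-6,0,0.04,88],[0,0,0,0,88]],
  ],
)

```text
clock: 2.85
tool_pos: [0.4591, -0.1676, 0.2477]
eef_rot: [-0.132, 0.991, 0.0, -0.0]
contact_force: [0.6, 0.6, 0.3]
opening: 0.998
```

```bash
python3 - <<'E'
from h import *
np.set_printoptions(precision=4,suppress=True)
s=sensors.get_state(); print(s['clock'],s['tool_pos'],s['eef_rot'],s['q'],s['contact_force'])
im=snap('wrist','w2.png')
for k in ['mallet','mallet_tail']:
    L=cams.mark_of('wrist',k); print(k,[(np.round(o['at'],1),round(o['confidence'],2),atz('wrist',o['at'],.014)) for o in L])
cv2.imwrite('pics/w2c.png',cv2.resize(im[100:300,180:380],None,fx=3,fy=3,interpolation=cv2.INTER_CUBIC))
E
```

```text
2.85 [ 0.4591 -0.1676  0.2477] [-0.1317  0.9913  0.0004 -0.0004] [ 0.5133  0.5194 -0.3948  1.948   0.2894  0.73    1.7826] [0.5953 0.5923 0.2556]
mallet [(array([163.8, 157.6]), 0.91, array([ 0.4818, -0.2967,  0.014 ])), (array([278.8, 207.2]), 0.89, array([ 0.5049, -0.1535,  0.014 ]))]
mallet_tail [(array([278.3, 115.1]), 0.8, array([ 0.4018, -0.1822,  0.014 ])), (array([81.6, 87.9]), 0.58, array([ 0.4305, -0.3941,  0.014 ]))]
```

View pics/w2.png

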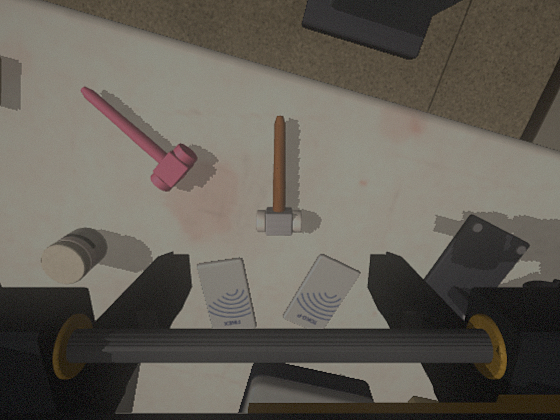

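View pics/w2c.png

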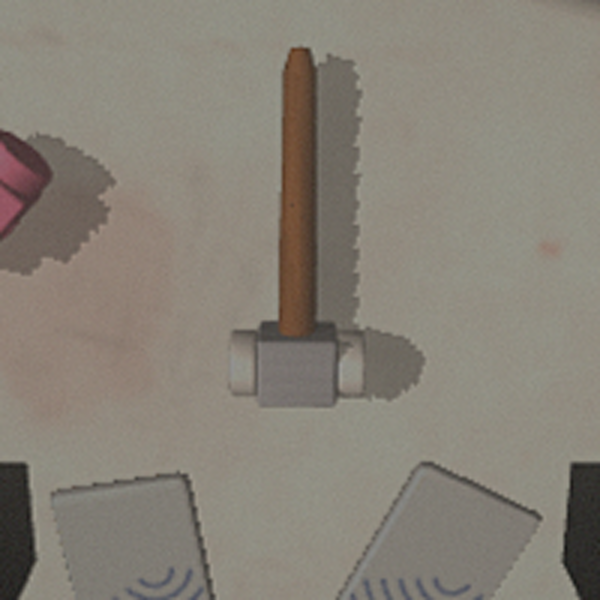

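```bash
python3 - <<'E'
from h import *
np.set_printoptions(precision=4,suppress=True)
a=atz('wrist',(180+258/3,100+322/3),.028);b=atz('wrist',(180+337/3,100+322/3),.028);c=atz('wrist',(180+337/3,100+406/3),.028);d=atz('wrist',(180+258/3,100+406/3),.028)
print(a,b,c,d,'head c',(a+b+c+d)/4, np.linalg.norm(c-b))
ax=(c+d-a-b)/2; print('yaw',np.arctan2(ax[1],ax[0]),np.arctan2((b-a)[1],(b-a)[0])-np.pi/2)
t=atz('wrist',(180+299/3,100+50/3),.016);s=(a+b)/2;print('tail',t,np.arctan2((s-t)[1],(s-t)[0]),np.linalg.norm(s-t))
l=atz('wrist',(180+230/3,221),.014);r_=atz('wrist',(180+364/3,221.3),.014);print(l,r_,(l+r_)/2)
E
```

```text
[ 0.5047 -0.1689  0.028 ] [ 0.4966 -0.1394  0.028 ] [ 0.5305 -0.1297  0.028 ] [ 0.5388 -0.16    0.028 ] head c [ 0.5176 -0.1495  0.028 ] 0.035289726409378
yaw 0.2675945767475369 0.26749111439714035
tail [ 0.4029 -0.1804  0.016 ] 0.26212375605313765 0.1018856883299606
[ 0.5294 -0.1748  0.014 ] [ 0.5154 -0.122   0.014 ] [ 0.5224 -0.1484  0.014 ]
```

drive_tool(
  series=[
    [[30,9,-30,0,88],[30,9,-40,0,88],[0,0,-45,0,88],[0,0,-45,0,88],[0,0,-40,0,88],[0,0,-25,0,88],[0,0,-12,0,88],[0,0,-7,0,88],[0,0,0,0,88]],
  ],
)

```text
clock: 3.9
tool_pos: [0.5194, -0.1491, 0.0051]
eef_rot: [-0.132, 0.991, 0.0, 0.0]
contact_force: [-0.1, 0.9, 0.1]
opening: 1.001
```

```bash
python3 - <<'E'
from h import *
np.set_printoptions(precision=4,suppress=True)
s=sensors.get_state(); print(s['clock'],s['tool_pos'],s['eef_rot'],s['contact_force'])
im=snap('wrist','w3.png')
E
```

```text
3.9 [ 0.5194 -0.1491  0.0051] [-0.1323  0.9912  0.0001  0.0004] [-0.1069  0.9422  0.0851]
```

View pics/w3.png

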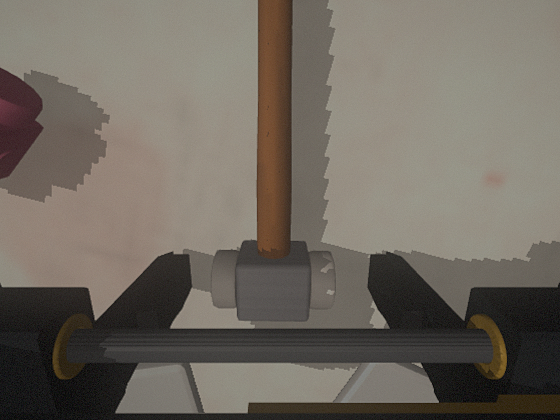

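```bash
python3 - <<'E'
from h import *
np.set_printoptions(precision=2,suppress=True)
p=np.array([.5194,-.1491,0]); ax=np.array([np.cos(.265),np.sin(.265),0]); l=np.array([-ax[1],ax[0],0])
for x in (-13,15):
  for y in (-14,14):
    for z in (0,28): print(x,y,z,proj('wrist',p+x*ax/1e3+y*l/1e3+[0,0,z/1e3]))
E
```

```text
-13 -14 0 [251.66 239.87]
-13 -14 28 [246.33 267.48]
-13 14 0 [308.1  239.88]
-13 14 28 [313.61 267.5 ]
15 -14 0 [253.05 289.03]
15 -14 28 [248.3  323.86]
15 14 0 [306.63 289.05]
15 14 28 [311.55 323.89]
```

drive_tool(
  series=[
    [[0,-3,-3,0,88],[0,0,0,0,70],[0,0,0,0,50],[0,0,0,0,45],[0,0,0,0,45],[0,0,0,0,45]],
  ],
  force=8,
)

```text
clock: 4.55
tool_pos: [0.5188, -0.1529, 0.0019]
eef_rot: [-0.132, 0.991, 0.0, 0.0]
contact_force: [-0.7, -0.6, 0.6]
opening: 0.612
```

drive_tool(
  series=[
    [[0,0,5,0,45],[0,0,10,0,45],[0,0,15,0,45],[0,0,10,0,45],[0,0,0,0,45]],
  ],
)

```text
clock: 5.05
tool_pos: [0.5197, -0.1533, 0.0434]
eef_rot: [-0.132, 0.991, -0.0, 0.001]
contact_force: [-0.1, -0.9, -1.1]
opening: 0.615
```

```bash
python3 - <<'E'
from h import *
np.set_printoptions(precision=4,suppress=True)
s=sensors.get_state(); print(s['clock'],s['tool_pos'],s['eef_rot'],s['contact_force'],s['moment'],s['opening']*88)
im=snap('wrist','w4.png')
E
```

```text
5.05 [ 0.5197 -0.1533  0.0434] [-0.1316  0.9913 -0.0004  0.0013] [-0.1377 -0.8602 -1.0515] [ 0.0855 -0.0111  0.0044] 54.093871642969894
```

View pics/w4.png

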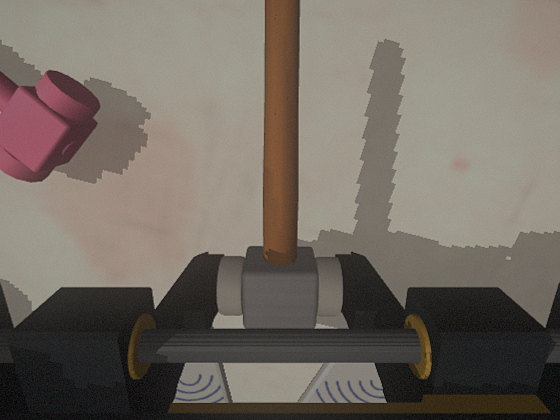

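The wooden mallet is held at its white faces (head 245–315, 247–327) and the handle is still level. I'll lower it slightly and relax the grip so the tail droops.

drive_tool(
  series=[
    [[0,0,-10,0,45],[0,0,0,0,45],[0,0,0,0,45]],
  ],
  force=4,
)

```text
clock: 5.4
tool_pos: [0.518, -0.1528, 0.0308]
eef_rot: [-0.132, 0.991, 0.0, -0.001]
contact_force: [0.2, 0.6, -0.7]
opening: 0.614
```

```bash
python3 - <<'E'
from h import *
im=snap('wrist','w5.png')
E
```

```text
(no output)
```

View pics/w5.png

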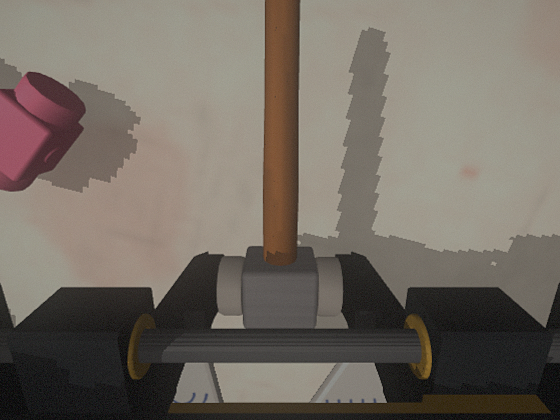

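drive_tool(
  series=[
    [[0,0,0,0,45],[0,0,0,0,45],[0,0,25,0,45],[0,0,0,0,45],[0,0,0,0,45]],
  ],
  force=3,
)

```text
clock: 5.95
tool_pos: [0.5191, -0.1531, 0.057]
eef_rot: [-0.132, 0.991, -0.0, 0.001]
contact_force: [-0.3, -0.6, -2.8]
opening: 0.61
```

```bash
python3 - <<'E'
from h import *
im=snap('wrist','w6.png')
E
```

```text
(no output)
```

View pics/w6.png

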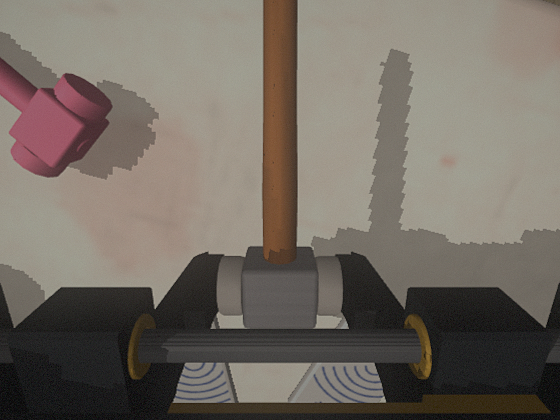

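The grip holds even at 3 N. I'll set it down and regrip nearer the head's far end so gravity's lever on the tail is larger.

drive_tool(
  series=[
    [[0,0,-20,0,45],[0,0,-20,0,45],[0,0,-10,0,45],[0,0,-5,0,45],[0,0,0,0,64],[0,0,0,0,66],[9,2,0,0,66],[0,0,0,0,45],[0,0,0,0,45],[0,0,0,0,45]],
  ],
  force=3,
)

```text
clock: 7.0
tool_pos: [0.5288, -0.1507, 0.0022]
eef_rot: [-0.132, 0.991, 0.0, 0.001]
contact_force: [1.8, 0.0, 2.0]
opening: 0.613
```

drive_tool(
  series=[
    [[0,0,5,0,45],[0,0,10,0,45],[0,0,10,0,45],[0,0,10,0,45],[0,0,0,0,45],[0,0,0,0,45]],
  ],
)

```text
clock: 7.6
tool_pos: [0.5279, -0.1511, 0.0373]
eef_rot: [-0.132, 0.991, -0.0, 0.0]
contact_force: [0.1, 0.1, -1.6]
opening: 0.613
```

```bash
python3 - <<'E'
from h import *
im=snap('wrist','w7.png'); print(sensors.get_state()['opening']*88)
E
```

```text
53.91999144960869
```

View pics/w7.png

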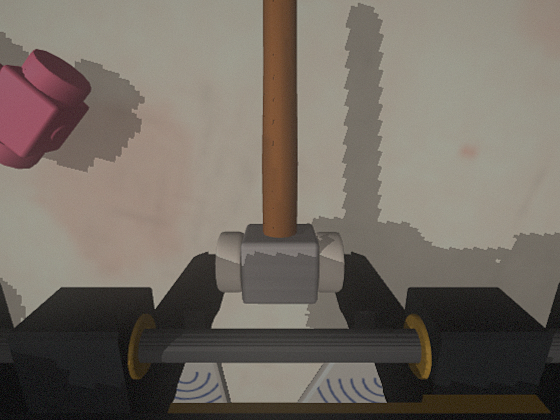

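```bash
python3 - <<'E'
from h import *
im=snap('scene','s7.png'); cv2.imwrite('pics/s7c.png',cv2.resize(im[190:310,250:400],None,fx=4.5,fy=4.5,interpolation=cv2.INTER_CUBIC))
E
```

```text
(no output)
```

View pics/s7c.png

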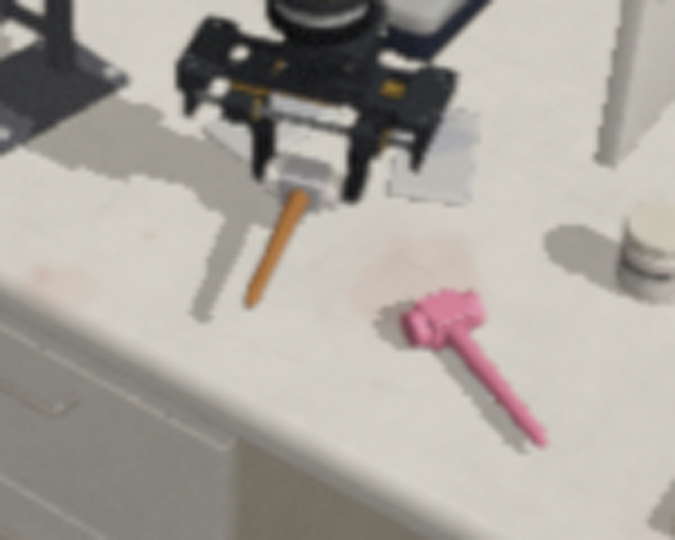

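The handle still stays level in the scene view, because the grip friction is high. I'll tip it by gently levering the tail under the collar's fixed lower rim, approaching sideways from the right. First I lift, turn clockwise about 2.03 rad and move over.

drive_tool(
  series=[
    [[0,0,15,0,45],[-5,0,20,-0.14,45],[-8,0,20,-0.14,45],[-8,0,10,-0.14,45],[-8,0,0,-0.14,45],[-8,5,0,-0.14,45],[-8,5,0,-0.14,45],[-8,5,0,-0.14,45],[-8,5,0,-0.14,45],[-8,5,0,-0.14,45]],
  ],
  force=6,
)

```text
clock: 8.7
tool_pos: [0.4582, -0.1256, 0.1015]
eef_rot: [0.48, 0.877, -0.0, -0.0]
contact_force: [0.4, 0.0, -0.7]
opening: 0.61
```

drive_tool(
  series=[
    [[-4,10,0,-0.14,45],[-4,15,0,-0.14,45],[0,15,0,-0.14,45],[0,10,0,-0.14,45],[0,0,0,-0.14,45],[0,0,0,-0.07,45],[0,0,0,0,45],[0,0,0,0,45]],
  ],
)

```text
clock: 9.5
tool_pos: [0.4506, -0.0759, 0.1016]
eef_rot: [0.772, 0.636, -0.0, -0.0]
contact_force: [-0.6, -0.5, -1.6]
opening: 0.61
```

```bash
python3 - <<'E'
from h import *
np.set_printoptions(precision=4,suppress=True)
s=sensors.get_state(); print(s['clock'],s['tool_pos'],s['eef_rot'],s['q'],s['contact_force'])
q=s['eef_rot'];print('mallet yaw',-2*np.arctan2(q[0],q[1]))
snap('wrist','w8.png'); im=snap('scene','s8.png'); cv2.imwrite('pics/s8c.png',cv2.resize(im[130:300,190:390],None,fx=3.5,fy=3.5,interpolation=cv2.INTER_CUBIC))
E
```

```text
9.5 [ 0.4506 -0.0759  0.1016] [ 0.7719  0.6357 -0.0002 -0.0001] [-0.0318  0.7482  0.1587  2.1868 -0.472   0.2386  0.3526] [-0.5516 -0.5053 -1.5784]
mallet yaw -1.7637212018762887
```

View pics/w8.png

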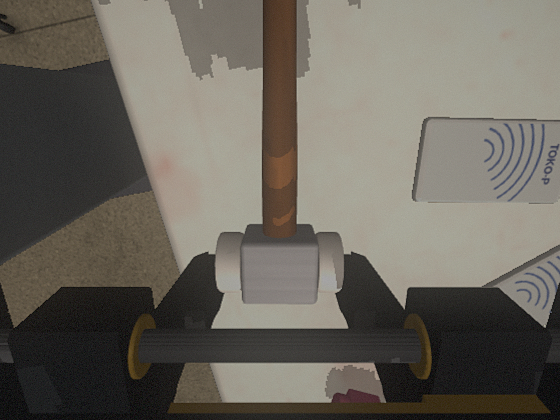

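View pics/s8c.png

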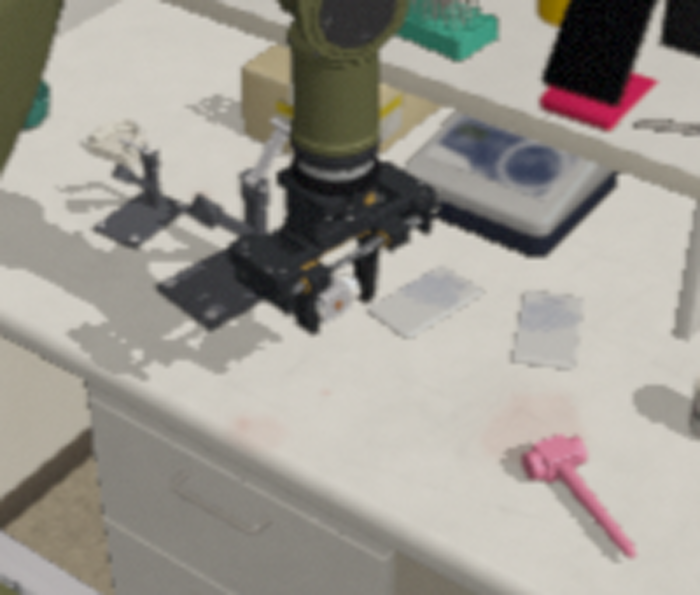

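drive_tool(
  series=[
    [[0,0,-20,0,45],[0,0,-20,0,45],[0,10,-5,0,45],[3,18,0,0,45],[3,18,0,0,45],[3,16,0,0,45],[1,10,0,0,45],[0,0,0,0,45]],
  ],
  force=4,
)

```text
clock: 10.4
tool_pos: [0.4609, -0.0018, 0.057]
eef_rot: [0.771, 0.636, 0.001, -0.0]
contact_force: [-0.3, -0.7, -2.1]
opening: 0.612
```

```bash
python3 - <<'E'
from h import *
np.set_printoptions(precision=4,suppress=True)
s=sensors.get_state(); print(s['clock'],s['tool_pos'],s['contact_force'],s['moment'])
snap('wrist','w9.png'); im=snap('top','t9.png'); cv2.imwrite('pics/t9c.png',cv2.resize(im[150:270,180:330],None,fx=4.5,fy=4.5,interpolation=cv2.INTER_CUBIC))
E
```

```text
10.4 [ 0.4609 -0.0018  0.057 ] [-0.3073 -0.7059 -2.1062] [-0.1185  0.0823  0.0103]
```

View pics/w9.png

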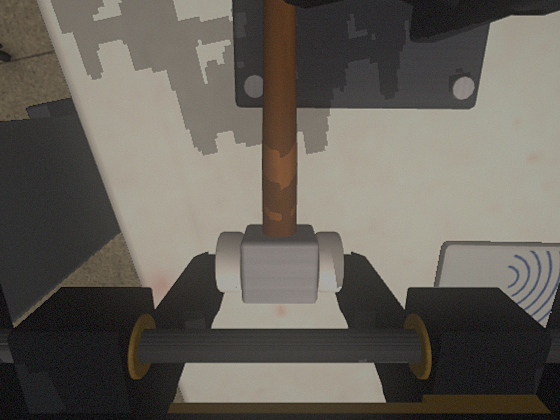

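View pics/t9c.png

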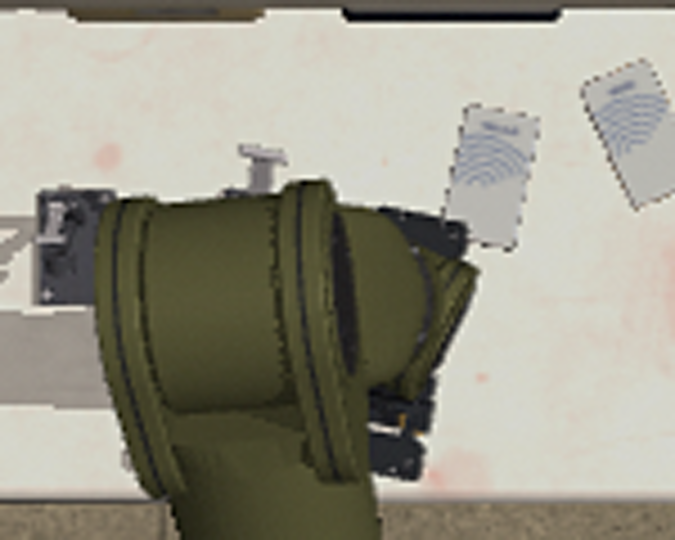

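drive_tool(
  series=[
    [[0,0,10,0,45],[0,0,10,0,45],[0,2,10,0,45],[0,2,10,0,45],[1,2,9,0,45],[0,0,0,0,45]],
  ],
  force=4,
)

```text
clock: 11.1
tool_pos: [0.4626, 0.0026, 0.1071]
eef_rot: [0.772, 0.635, 0.001, 0.001]
contact_force: [-0.2, -0.7, -1.8]
opening: 0.614
```

```bash
python3 - <<'E'
from h import *
np.set_printoptions(precision=4,suppress=True)
s=sensors.get_state(); print(s['clock'],s['tool_pos'],s['contact_force'],s['moment'])
snap('wrist','w10.png'); im=snap('scene','s10.png'); cv2.imwrite('pics/s10c.png',cv2.resize(im[130:250,190:340],None,fx=4.5,fy=4.5,interpolation=cv2.INTER_CUBIC))
E
```

```text
11.1 [0.4626 0.0026 0.1071] [-0.1912 -0.7388 -1.8436] [-0.0731  0.0953  0.0131]
```

View pics/w10.png

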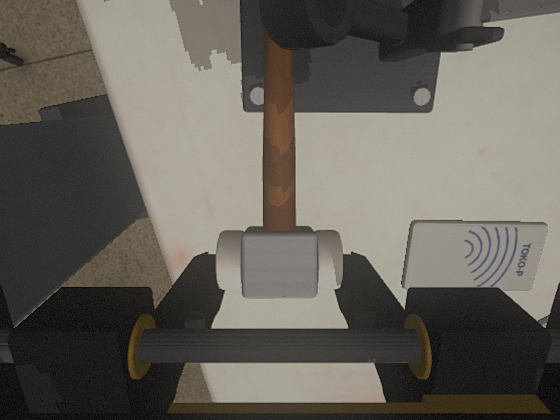

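View pics/s10c.png

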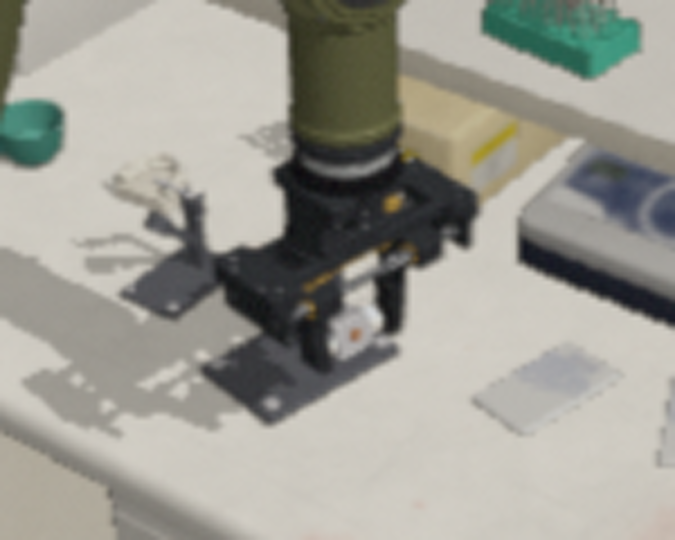

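Tilting works: the handle is levered down under the collar, whose lower rim is at (270–300, 20–45). Continuing along the arc with a small nudge in +x.

drive_tool(
  series=[
    [[2,3,9,0,45],[2,3,9,0,45],[2,4,9,0,45],[1,5,9,0,45],[1,5,8,0,45],[0,0,0,0,45]],
  ],
)

```text
clock: 11.8
tool_pos: [0.4702, 0.023, 0.1504]
eef_rot: [0.772, 0.636, 0.001, 0.0]
contact_force: [0.3, -0.1, -2.4]
opening: 0.614
```

```bash
python3 - <<'E'
from h import *
np.set_printoptions(precision=4,suppress=True)
s=sensors.get_state(); print(s['clock'],s['tool_pos'],s['contact_force'],s['moment'],s['q'])
snap('wrist','w11.png')
E
```

```text
11.8 [0.4702 0.023  0.1504] [ 0.2943 -0.0523 -2.3958] [-0.0674  0.0526 -0.0295] [-0.3409  0.6748  0.3148  2.1224 -0.5027  0.4138  0.1806]
```

View pics/w11.png

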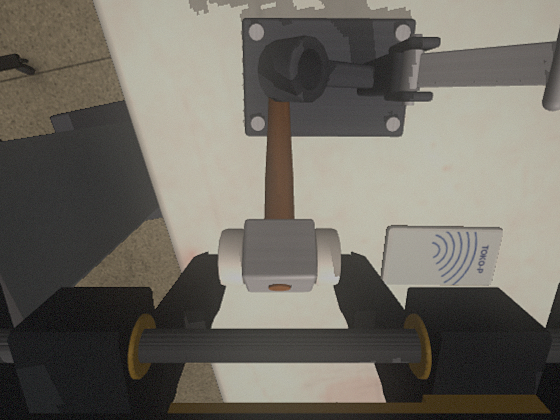

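drive_tool(
  series=[
    [[1,4,5,0,45],[1,4,4,0,45],[0,0,0,0,45]],
  ],
)

```text
clock: 12.15
tool_pos: [0.4721, 0.0308, 0.1591]
eef_rot: [0.772, 0.635, 0.0, 0.0]
contact_force: [-0.7, 0.0, -2.6]
opening: 0.616
```

```bash
python3 - <<'E'
from h import *
np.set_printoptions(precision=4,suppress=True)
s=sensors.get_state(); print(s['clock'],s['tool_pos'],s['contact_force'],s['moment'],s['q'])
im=snap('wrist','w12.png'); cv2.imwrite('pics/w12c.png',cv2.resize(im[0:310,200:420],None,fx=1.9*1.3,fy=1.9,interpolation=cv2.INTER_CUBIC))
cv2.imwrite('pics/w12d.png',cv2.resize(im[200:310,200:360],None,fx=4.9,fy=4.9,interpolation=cv2.INTER_CUBIC))
for k in ['collar','keeper_pin','keeper_hinge','mallet']:
    print(k,[(np.round(o['at'],1),round(o['confidence'],2)) for o in cams.mark_of('wrist',k)])
# predict pixels by tilt
from scipy.spatial.transform import Rotation as R
q=R.from_quat(s['eef_rot']); m=cams.camera_model('wrist'); 
def mp(P,th,px=22,pz=6.7):
    x,y,z=np.array(P)/1e3; x-=px/1e3; z-=pz/1e3
    # tool frame: toolx = toward tail
    X=-(x*np.cos(th)-z*np.sin(th)); Z=-(x*np.sin(th)+z*np.cos(th)); return s['tool_pos']+q.apply([X,y,r.grip_depth+Z])
for d in (30,35,40,45,50):
    t=np.radians(d); print(d,[np.round(proj('',mp(P,t),m)) for P in [(28,14,14),(28,14,-14),(0,14,14),(28,0,0),(-60,6,0)]])
E
```

```text
12.15 [0.4721 0.0308 0.1591] [-0.7173  0.0436 -2.6487] [-0.0968  0.0435 -0.0111] [-0.3707  0.663   0.3371  2.1091 -0.4943  0.4441  0.1576]
collar [(array([308.3,  86.1]), 0.95)]
keeper_pin [(array([542.2,  85. ]), 0.62)]
keeper_hinge [(array([405.9,  86. ]), 0.84)]
mallet [(array([281.5, 228. ]), 0.83)]
30 [array([312., 307.]), array([306., 302.]), array([310., 240.]), array([278., 304.]), array([290., 124.])]
35 [array([312., 306.]), array([307., 306.]), array([310., 239.]), array([278., 306.]), array([289., 132.])]
40 [array([312., 304.]), array([307., 310.]), array([310., 238.]), array([278., 307.]), array([289., 140.])]
45 [array([312., 302.]), array([307., 313.]), array([309., 239.]), array([278., 308.]), array([289., 148.])]
50 [array([312., 301.]), array([307., 317.]), array([309., 239.]), array([278., 309.]), array([289., 157.])]
```

View pics/w12.png

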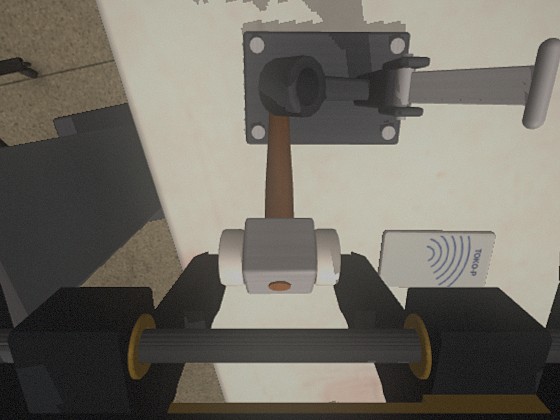

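View pics/w12d.png

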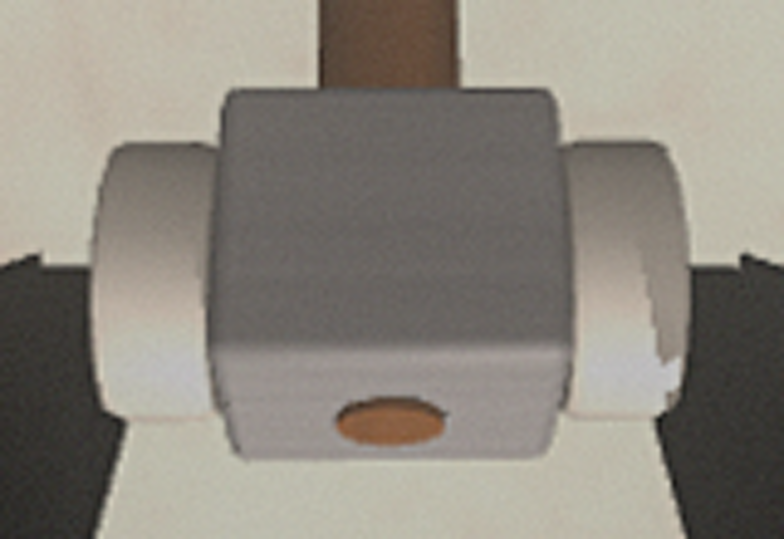

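```bash
python3 - <<'E'
from h import *
from scipy.optimize import least_squares
from scipy.spatial.transform import Rotation as R
np.set_printoptions(precision=3,suppress=True)
s=sensors.get_state();q=R.from_quat(s['eef_rot']); m=cams.camera_model('wrist')
def mp(P,th,px,pz,py=0):
    x,y,z=np.array(P)/1e3; x-=px/1e3; z-=pz/1e3;y-=py/1e3
    X=-(x*np.cos(th)-z*np.sin(th)); Z=-(x*np.sin(th)+z*np.cos(th)); return s['tool_pos']+q.apply([X,y,r.grip_depth+Z])
O=[((0,0,14),(280,218.4)),((28,0,14),(280,271)),((28,0,-14),(280,294)),((28,0,0),(280,286))]
def f(p): return [proj('',mp(P,p[0],p[1],p[2]),m)[1]-o[1] for P,o in O]
for lo in ([.8,22,6.7],[.8,28,0]):
    o=least_squares(f,lo);print(np.degrees(o.x[0]),o.x[1:],o.fun)
p=o.x
print('seat',mp((0,0,0),*p),'tail',mp((-110,0,0),*p),proj('',mp((-110,0,0),*p),m))
print('TCP z',s['tool_pos'], 'tcp px',proj('',s['tool_pos'],m),'grasp',proj('',mp((p[1],0,p[2]),*p),m))
# mouth estimates
from fit import stand
for z in [(.5062,.1141)]:
    S=stand([*z,-.194,1.45]); print([np.round(proj('',x,m),1) for x in S[:3]])
E
```

```text
53.66626064713624 [35.212  7.851] [-0.029  0.846  0.946 -1.765]
53.66626061253671 [35.212  7.851] [-0.029  0.846  0.946 -1.765]
seat [0.474 0.044 0.144] tail [0.487 0.108 0.056] [278.195 100.003]
TCP z [0.472 0.03  0.159] tcp px [277.605 271.647] grasp [277.389 292.897]
[array([310.6,  82.3]), array([405.7,  82.5]), array([543. ,  77.7])]
```

```bash
python3 - <<'E'
from h import *
im=snap('scene','s12.png'); cv2.imwrite('pics/s12c.png',cv2.resize(im[130:230,210:320],None,fx=6,fy=6,interpolation=cv2.INTER_CUBIC))
E
```

```text
(no output)
```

View pics/s12c.png

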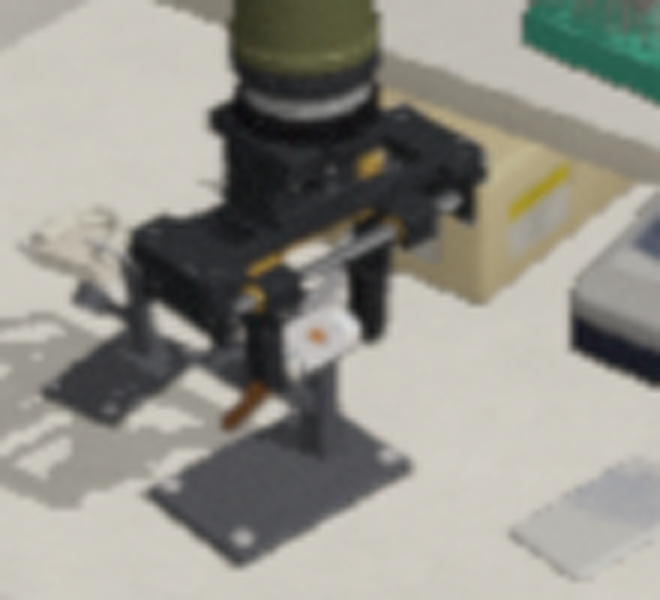

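```bash
cat > mfit.py <<'E'
from h import *
from scipy.optimize import least_squares
from scipy.spatial.transform import Rotation as R
def mp(s,P,th,px,pz,py=0):
    q=R.from_quat(s['eef_rot'])
    x,y,z=np.array(P)/1e3; x-=px/1e3; z-=pz/1e3;y-=py/1e3
    X=-(x*np.cos(th)-z*np.sin(th)); Z=-(x*np.sin(th)+z*np.cos(th)); return s['tool_pos']+q.apply([X,y,r.grip_depth+Z])
E
python3 - <<'E'
from mfit import *
np.set_printoptions(precision=3,suppress=True)
s=sensors.get_state(); m=cams.camera_model('wrist'); ms=cams.camera_model('scene')
O=[((0,0,14),(280,218.4)),((28,0,14),(280,271)),((28,0,-14),(280,294)),((28,0,0),(280,286))]
print('grasp point scene px',proj('scene',mp(s,(0,0,0),0,0,0)), 'tcp',proj('scene',s['tool_pos']))
def f(p,w): return [proj('',mp(s,P,*p),m)[1]-o[1] for P,o in O]+list(w*(proj('',mp(s,(-110,0,0),*p),ms)-(248.7,200.3)))
for w in (0,1,3):
    o=least_squares(f,[.8,22,6.7],args=(w,));print(np.degrees(o.x[0]),o.x[1:],np.array(o.fun),proj('',mp(s,(-110,0,0),*o.x),ms),proj('',mp(s,(28,0,0),*o.x),ms),mp(s,(-110,0,0),*o.x))
for d,px in((45,22),(45,28),(50,26)): p=(np.radians(d),px,6.7); print(d,px,proj('',mp(s,(-110,0,0),*p),ms),proj('',mp(s,(28,0,0),*p),ms),mp(s,(-110,0,0),*p))
E
```

```text
grasp point scene px [262.554 184.746] tcp [262.751 189.533]
53.66518469781794 [35.227  7.842] [-0.029  0.846  0.946 -1.765  0.     0.   ] [248.755 203.78 ] [263.079 187.71 ] [0.487 0.108 0.056]
52.12254626599014 [33.791  5.212] [-1.148  1.766  0.714 -1.432 -0.832  1.765] [247.868 202.065] [262.75 186.82] [0.488 0.112 0.061]
52.24246462676923 [32.245  1.794] [-2.186  2.008  1.537 -0.857 -3.473  2.533] [247.542 201.144] [262.361 185.735] [0.488 0.114 0.064]
45 22 [246.76  197.169] [264.402 186.083] [0.489 0.117 0.079]
45 28 [246.055 197.612] [263.573 186.604] [0.49  0.121 0.075]
50 26 [248.083 200.412] [263.898 186.325] [0.488 0.111 0.069]
```

Tilt is roughly 50°, tail down, which is what I need. I'll firm up the grip, back out sideways, lift, and turn back to the collar's heading.

drive_tool(
  series=[
    [[0,0,0,0,45],[-2,-8,0,0,45],[-3,-15,0,0,45],[-3,-15,0,0,45],[-1,-10,5,0,45],[0,-10,15,0,45],[0,-10,20,0,45],[0,0,25,0.06,45],[0,0,25,0.1,45],[0,0,20,0.1,45]],
  ],
  force=10,
)

```text
clock: 13.45
tool_pos: [0.4627, -0.0387, 0.2704]
eef_rot: [0.683, 0.731, 0.0, 0.001]
contact_force: [-0.6, 1.2, -1.5]
opening: 0.613
```

```bash
python3 - <<'E'
from h import *
np.set_printoptions(precision=4,suppress=True)
s=sensors.get_state(); print(s['clock'],s['tool_pos'],s['contact_force'],s['opening']*88)
snap('wrist','w13.png')
print(tri([('top',(370,150)),('scene',(428,150))]),tri([('top',(66,150)),('scene',(182,106))]))
E
```

```text
13.45 [ 0.4627 -0.0387  0.2704] [-0.5622  1.1524 -1.4595] 53.93225048333813
[ 0.6857 -0.3463  0.3228] [0.7026 0.6425 0.1888]
```

View pics/w13.png

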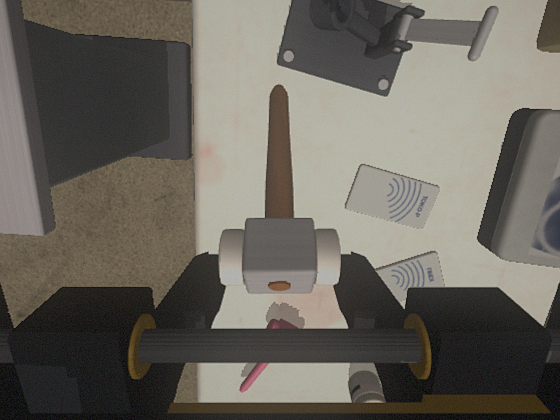

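drive_tool(
  series=[
    [[0,0,0,0.131,45],[0,0,0,0.131,45],[0,0,0,0.131,45],[5,0,0,0.131,45],[10,0,0,0.131,45],[15,0,5,0.131,45],[15,0,5,0.131,45],[15,10,5,0.131,45],[15,20,5,0.131,45],[15,20,0,0.13,45]],
  ],
)

```text
clock: 14.5
tool_pos: [0.5533, 0.0118, 0.2889]
eef_rot: [0.097, 0.995, 0.0, 0.0]
contact_force: [0.9, 0.3, -0.8]
opening: 0.614
```

drive_tool(
  series=[
    [[15,25,0,0,45],[15,25,0,0,45],[10,25,0,0,45],[0,12,0,0,45],[0,0,0,0,45],[0,0,0,0,45]],
  ],
)

```text
clock: 15.1
tool_pos: [0.5919, 0.0973, 0.2885]
eef_rot: [0.099, 0.995, -0.001, -0.001]
contact_force: [-0.1, -0.8, -1.8]
opening: 0.61
```

```bash
python3 - <<'E'
from mfit import *
np.set_printoptions(precision=4,suppress=True)
s=sensors.get_state(); print(s['clock'],s['tool_pos'],s['contact_force'],s['q'])
q=s['eef_rot'];print('mallet yaw',-2*np.arctan2(q[0],q[1]))
im=snap('wrist','w14.png');cv2.imwrite('pics/w14d.png',cv2.resize(im[40:310,200:360],None,fx=3,fy=2.2,interpolation=cv2.INTER_CUBIC))
im=snap('scene','s14.png'); cv2.imwrite('pics/s14c.png',cv2.resize(im[100:220,210:330],None,fx=5,fy=5,interpolation=cv2.INTER_CUBIC))
for c in ('wrist','scene'):
  for k in ['mallet_tail','collar']:
    print(c,k,[(np.round(o['at'],1),round(o['confidence'],2)) for o in cams.mark_of(c,k)])
E
```

```text
15.1 [0.5919 0.0973 0.2885] [-0.081  -0.8108 -1.8358] [-0.2473  0.5969  0.012   1.5875 -0.0067  0.9589  1.1389]
mallet yaw -0.19836900929151674
wrist mallet_tail [(array([279. ,  87.1]), 0.72)]
wrist collar [(array([424. ,  91.1]), 0.96), (array([274.7,  90. ]), 0.83)]
scene mallet_tail [(array([371.4, 282.9]), 0.83), (array([249.3, 169.7]), 0.62), (array([416.9, 311.9]), 0.26)]
scene collar [(array([224.8, 180.3]), 0.6), (array([250.1, 185.3]), 0.53)]
```

View pics/w14.png

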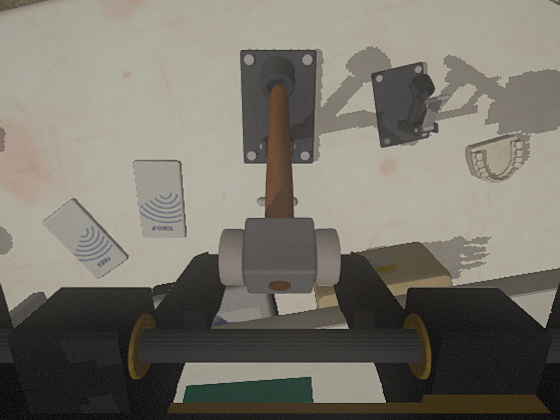

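View pics/s14c.png

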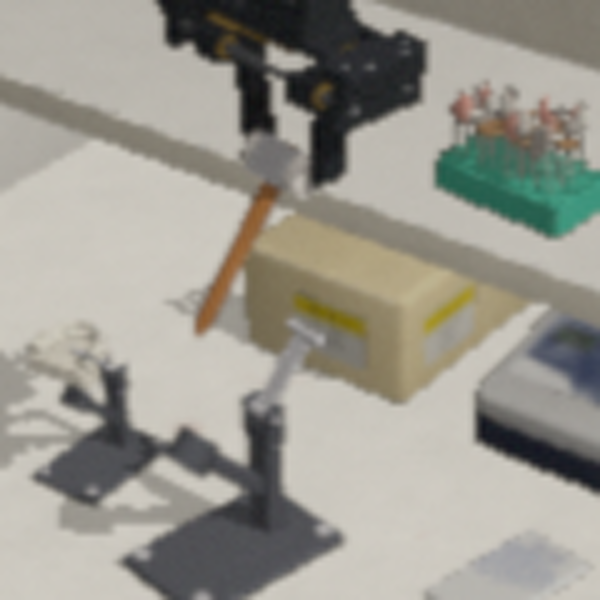

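```bash
python3 - <<'E'
from mfit import *
from fit import stand
np.set_printoptions(precision=4,suppress=True)
s=sensors.get_state(); m=cams.camera_model('wrist'); ms=cams.camera_model('scene')
O=[((0,0,14),(280,218.4)),((28,0,14),(280,271)),((28,0,-14),(280,294)),((28,0,0),(280,286))]
t=tri([('wrist',(279,87)),('scene',(250,167.5))]); print('tail tri',t)
def f(p): return [proj('',mp(s,P,*p[:4]),m)[1]-o[1] for P,o in O]+list(proj('',mp(s,(-110,0,0),*p),m)-(279,87.5))+list(proj('',mp(s,(-110,0,0),*p),ms)-(250,167.5))
o=least_squares(f,[.8,22,6.7,0]);print(np.degrees(o.x[0]),o.x[1:],np.array(o.fun))
p=o.x; T=mp(s,(-110,0,0),*p);S=mp(s,(0,0,0),*p);print('tail',T,'seat',S)
st=stand([.5062,.1141,-.194,1.45]); M=st[0];print('mouth px',proj('',M,m),proj('',M,ms),'hinge',proj('',st[1],m),'pin',proj('',st[2],m))
G=M+st[5]*.012; print('goal tail',G,'delta mm',(G-T)*1e3)
E
```

```text
tail tri [0.5087 0.114  0.1905]
50.32067464187373 [32.9268  6.5841 -0.24  ] [-1.4026  2.5486 -0.2944 -1.5979 -0.1962  0.7673 -1.0008 -0.7859]
tail [0.5082 0.1152 0.1934] seat [0.5771 0.1013 0.2781]
mouth px [277.3797  88.2206] [250.0693 186.55  ] hinge [277.7199 145.6849] pin [277.6875 198.1494]
goal tail [0.5145 0.1125 0.1235] delta mm [  6.3047  -2.6887 -69.9594]
```

drive_tool(
  series=[
    [[6,-2,-10,0,45],[0,0,-20,0,45],[0,0,-20,0,45],[0,0,-20,0,45],[0,0,0,0,45],[0,0,0,0,45]],
  ],
)

```text
clock: 16.0
tool_pos: [0.5989, 0.0968, 0.2185]
eef_rot: [0.098, 0.995, -0.0, -0.0]
contact_force: [0.5, -0.5, -0.8]
opening: 0.608
```

```bash
python3 - <<'E'
from mfit import *
np.set_printoptions(precision=4,suppress=True)
s=sensors.get_state(); print(s['clock'],s['tool_pos'],s['contact_force'])
im=snap('wrist','w15.png');cv2.imwrite('pics/w15d.png',cv2.resize(im[0:200,200:360],None,fx=4,fy=3,interpolation=cv2.INTER_CUBIC))
im=snap('scene','s15.png'); cv2.imwrite('pics/s15c.png',cv2.resize(im[120:220,210:310],None,fx=6,fy=6,interpolation=cv2.INTER_CUBIC))
E
```

```text
16.0 [0.5989 0.0968 0.2185] [ 0.5409 -0.4882 -0.8266]
```

View pics/w15d.png

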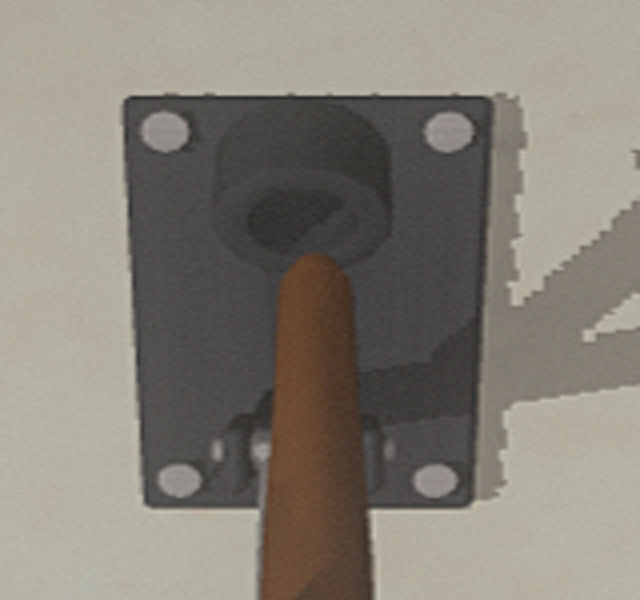

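View pics/s15c.png

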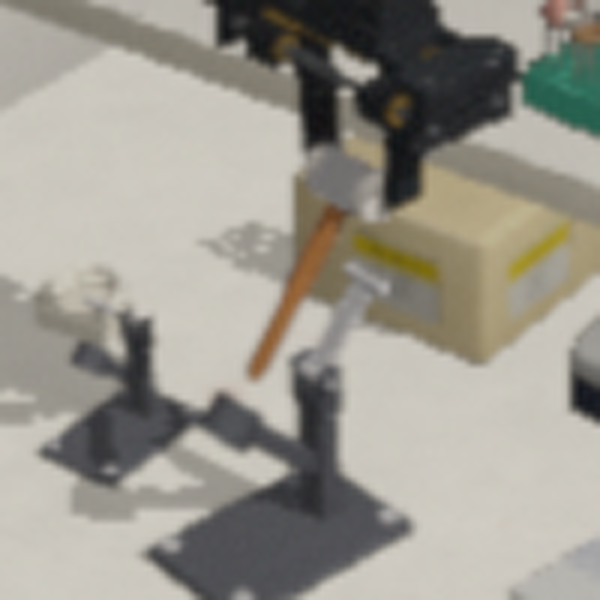

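```bash
python3 - <<'E'
from mfit import *
from fit import stand
np.set_printoptions(precision=1,suppress=True)
st=stand([.5062,.1141,-.194,1.45]); 
for c in('wrist','scene'):
    for k in (-24,0,6,12,18): print(c,k,proj(c,st[0]+st[5]*k/1e3))
    print('hinge',proj(c,st[1]),'rims',[proj(c,st[0]+d*.016) for d in (st[4],-st[4],st[3],-st[3])])
print(tri([('wrist',(279,86)),('scene',(252.8,182))])*1e3)
im=cv2.imread('pics/s15.png');cv2.imwrite('pics/s15e.png',cv2.resize(im[170:220,235:285],None,fx=12,fy=12,interpolation=cv2.INTER_CUBIC))
E
```

```text
wrist -24 [276.2  51.5]
wrist 0 [276.2  75. ]
wrist 6 [276.1  81.2]
wrist 12 [276.1  87.5]
wrist 18 [276.1  94. ]
hinge [276.6 148.9] rims [array([299. ,  74.9]), array([253.3,  75. ]), array([276.4,  92.2]), array([275.9,  55.5])]
scene -24 [246.4 192.6]
scene 0 [250.1 186.6]
scene 6 [251. 185.]
scene 12 [251.9 183.5]
scene 18 [252.8 182. ]
hinge [261.9 181.6] rims [array([247.1, 184.5]), array([253.1, 188.6]), array([252.8, 187.9]), array([247.3, 185.1])]
[515.8 112.6 128.9]
```

View pics/s15e.png

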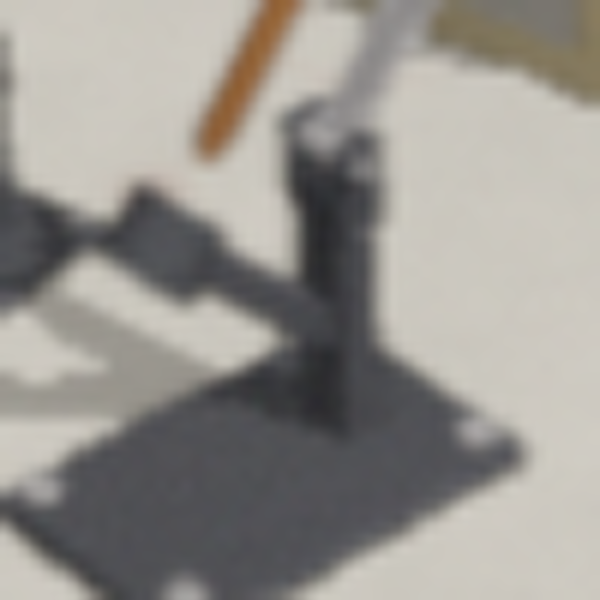

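drive_tool(
  series=[
    [[2,-2,0,0,45],[-4,1,-5,0,45],[-4,1,-5,0,45],[-4,0,-5,0,45],[-4,1,-5,0,45],[-4,1,-5,0,45],[0,0,0,0,45]],
  ],
  force=8,
)

```text
clock: 16.8
tool_pos: [0.5794, 0.0993, 0.1929]
eef_rot: [0.098, 0.995, -0.0, -0.001]
contact_force: [1.1, 0.7, -1.1]
opening: 0.609
```

```bash
python3 - <<'E'
from mfit import *
np.set_printoptions(precision=4,suppress=True)
s=sensors.get_state(); print(s['clock'],s['tool_pos'],s['contact_force'])
im=snap('wrist','w16.png');cv2.imwrite('pics/w16d.png',cv2.resize(im[0:310,200:360],None,fx=4,fy=1.9,interpolation=cv2.INTER_CUBIC))
im=snap('scene','s16.png'); cv2.imwrite('pics/s16c.png',cv2.resize(im[130:220,220:310],None,fx=6.6,fy=6.6,interpolation=cv2.INTER_CUBIC))
E
```

```text
16.8 [0.5794 0.0993 0.1929] [ 1.0599  0.6549 -1.089 ]
```

View pics/w16.png

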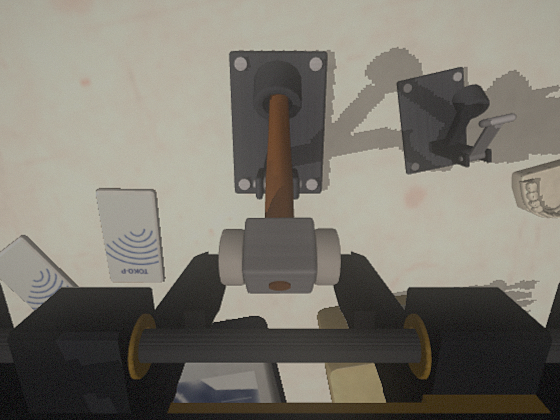

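View pics/s16c.png

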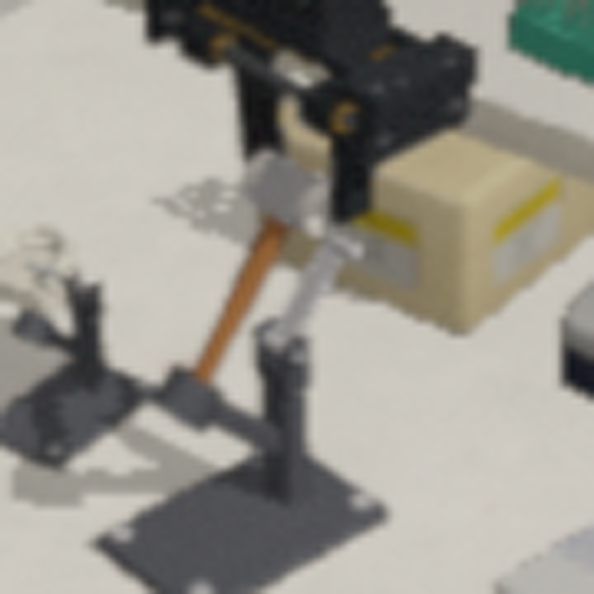

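The tail is at the mouth (wrist 279,97) and aligned. Sliding down.

drive_tool(
  series=[
    [[-4,0,-5,0,45],[-4,0,-5,0,45],[-4,1,-5,0,45],[-4,1,-5,0,45],[0,0,0,0,45]],
  ],
)

```text
clock: 17.4
tool_pos: [0.5634, 0.1013, 0.1729]
eef_rot: [0.098, 0.995, -0.0, -0.001]
contact_force: [-0.4, -0.4, -0.8]
opening: 0.613
```

```bash
python3 - <<'E'
from mfit import *
np.set_printoptions(precision=4,suppress=True)
s=sensors.get_state(); print(s['clock'],s['tool_pos'],s['contact_force'],s['moment'])
im=snap('wrist','w17.png')
im=snap('scene','s17.png'); cv2.imwrite('pics/s17c.png',cv2.resize(im[130:220,220:310],None,fx=6.6,fy=6.6,interpolation=cv2.INTER_CUBIC))
E
```

```text
17.4 [0.5634 0.1013 0.1729] [-0.4015 -0.3919 -0.8364] [ 0.0421  0.0665 -0.039 ]
```

View pics/w17.png

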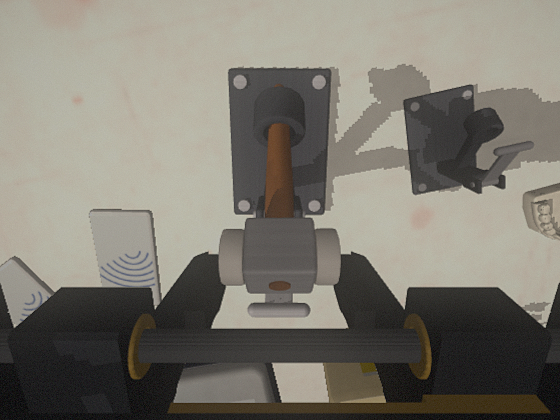

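View pics/s17c.png

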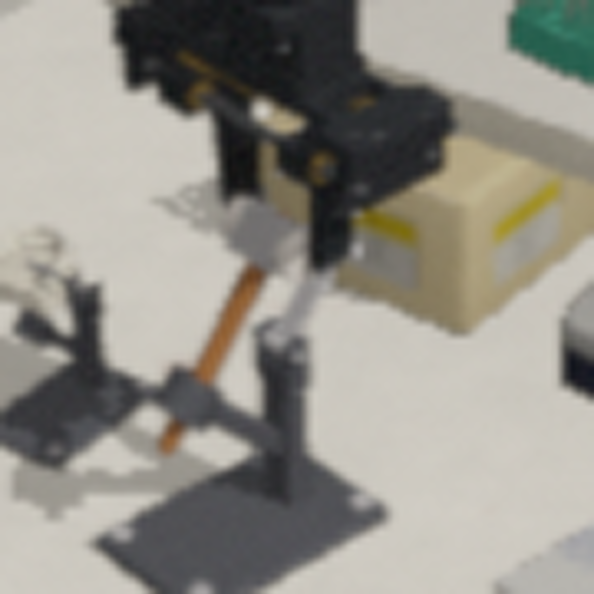

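drive_tool(
  series=[
    [[-5,1,-6,0,45],[-5,1,-6,0,45],[-5,1,-6,0,45],[-5,1,-6,0,45],[-5,1,-6,0,45],[0,0,0,0,45]],
  ],
)

```text
clock: 18.1
tool_pos: [0.5382, 0.1062, 0.1428]
eef_rot: [0.098, 0.995, -0.0, -0.001]
contact_force: [0.3, -0.1, -1.6]
opening: 0.61
```

```bash
python3 - <<'E'
from mfit import *
np.set_printoptions(precision=4,suppress=True)
s=sensors.get_state(); print(s['clock'],s['tool_pos'],s['contact_force'],s['moment'])
im=snap('wrist','w18.png')
im=snap('scene','s18.png'); cv2.imwrite('pics/s18c.png',cv2.resize(im[130:220,220:310],None,fx=6.6,fy=6.6,interpolation=cv2.INTER_CUBIC))
E
```

```text
18.1 [0.5382 0.1062 0.1428] [ 0.2673 -0.1408 -1.6278] [ 0.0571 -0.0138  0.0431]
```

View pics/w18.png

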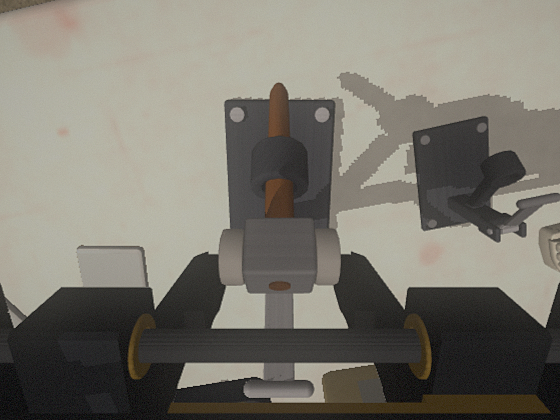

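View pics/s18c.png

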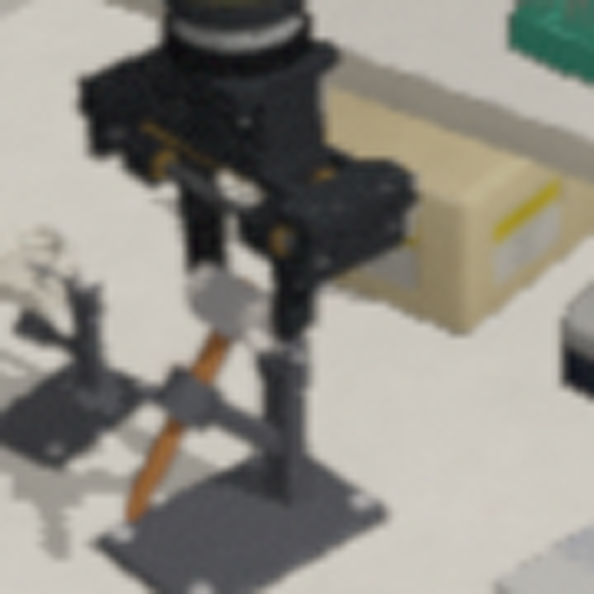

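drive_tool(
  series=[
    [[-4,1,-5,0,45],[-4,1,-5,0,45],[-3,0,-4,0,45],[0,0,0,0,45]],
  ],
)

```text
clock: 18.6
tool_pos: [0.5276, 0.108, 0.1291]
eef_rot: [0.098, 0.995, -0.0, -0.001]
contact_force: [-0.7, 0.3, -2.0]
opening: 0.612
```

```bash
python3 - <<'E'
from mfit import *
np.set_printoptions(precision=4,suppress=True)
s=sensors.get_state(); print(s['clock'],s['tool_pos'],s['contact_force'],s['moment'])
im=snap('wrist','w19.png')
cv2.imwrite('pics/w19d.png',cv2.resize(im[60:310,200:360],None,fx=3.5,fy=2.4,interpolation=cv2.INTER_CUBIC))
im=snap('scene','s19.png'); cv2.imwrite('pics/s19c.png',cv2.resize(im[130:220,220:310],None,fx=6.6,fy=6.6,interpolation=cv2.INTER_CUBIC))
E
```

```text
18.6 [0.5276 0.108  0.1291] [-0.734   0.2606 -2.0053] [-0.006  -0.0024 -0.0221]
```

View pics/w19d.png

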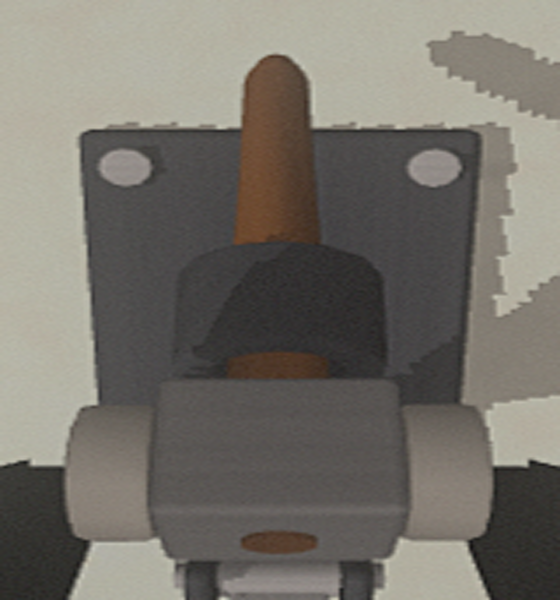

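View pics/s19c.png

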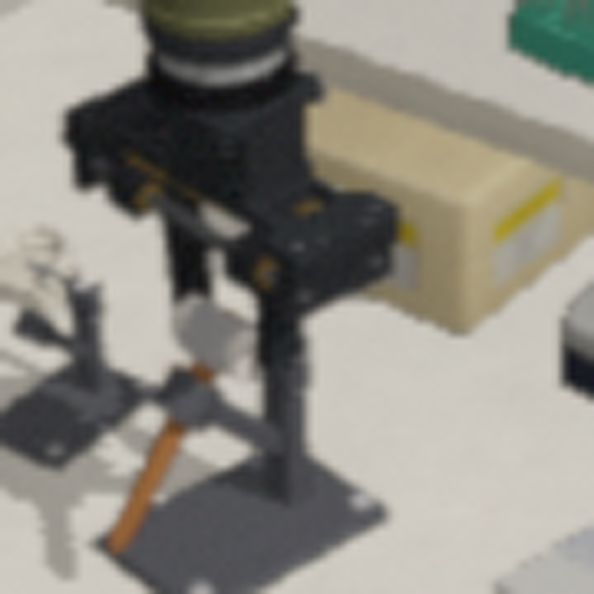

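drive_tool(
  series=[
    [[-2,0,-3,0,45],[-2,1,-3,0,45],[-2,0,-2,0,45],[0,0,0,0,45]],
  ],
)

```text
clock: 19.1
tool_pos: [0.5238, 0.1092, 0.122]
eef_rot: [0.098, 0.995, 0.0, 0.001]
contact_force: [3.0, -0.1, -0.9]
opening: 0.611
```

```bash
python3 - <<'E'
from mfit import *
np.set_printoptions(precision=4,suppress=True)
s=sensors.get_state(); print(s['clock'],s['tool_pos'],s['contact_force'],s['moment'])
im=snap('wrist','w20.png')
cv2.imwrite('pics/w20d.png',cv2.resize(im[60:310,200:360],None,fx=3.5,fy=2.4,interpolation=cv2.INTER_CUBIC))
E
```

```text
19.1 [0.5238 0.1092 0.122 ] [ 3.0499 -0.0941 -0.8539] [-0.0021 -0.4145 -0.0427]
```

View pics/w20d.png

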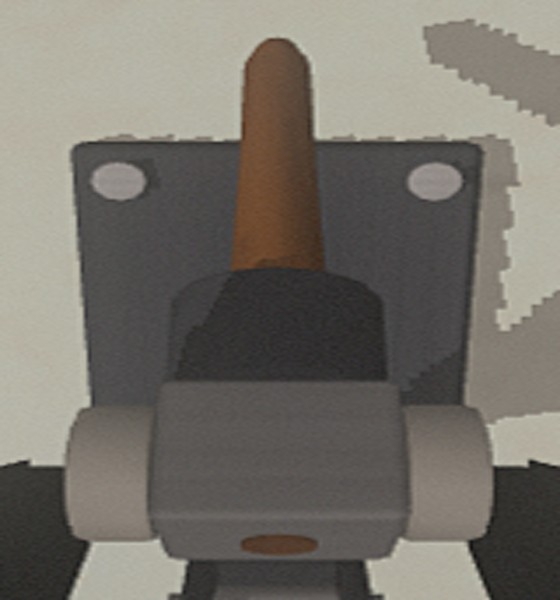

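drive_tool(
  series=[
    [[0,0,-2,0,45],[-1,0,-2,0,45],[0,0,-1,0,45],[0,0,0,0,45]],
  ],
  force=6,
)

```text
clock: 19.55
tool_pos: [0.5236, 0.1092, 0.1177]
eef_rot: [0.098, 0.995, 0.001, 0.002]
contact_force: [2.8, -0.1, 6.7]
opening: 0.611
```

```bash
python3 - <<'E'
from mfit import *
np.set_printoptions(precision=4,suppress=True)
s=sensors.get_state(); print(s['clock'],s['tool_pos'],s['contact_force'],s['moment'])
im=snap('wrist','w21.png')
cv2.imwrite('pics/w21d.png',cv2.resize(im[60:310,200:360],None,fx=3.5,fy=2.4,interpolation=cv2.INTER_CUBIC))
im=snap('scene','s21.png'); cv2.imwrite('pics/s21c.png',cv2.resize(im[150:220,225:295],None,fx=8.5,fy=8.5,interpolation=cv2.INTER_CUBIC))
E
```

```text
19.55 [0.5236 0.1092 0.1177] [ 2.7836 -0.1313  6.6933] [-0.0499 -0.5242  0.0718]
```

View pics/w21d.png

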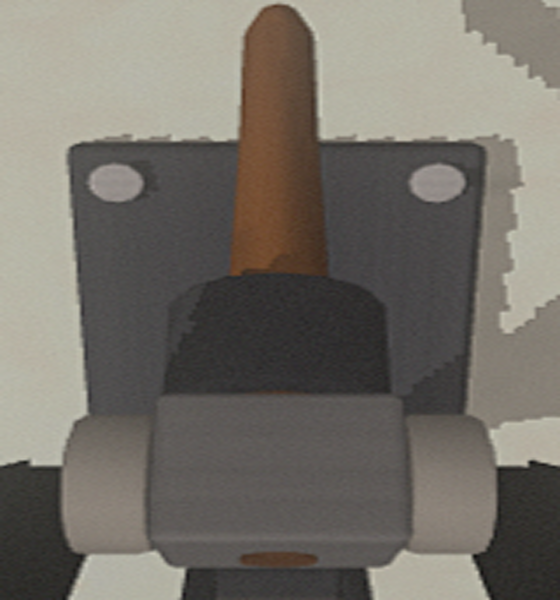

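View pics/s21c.png

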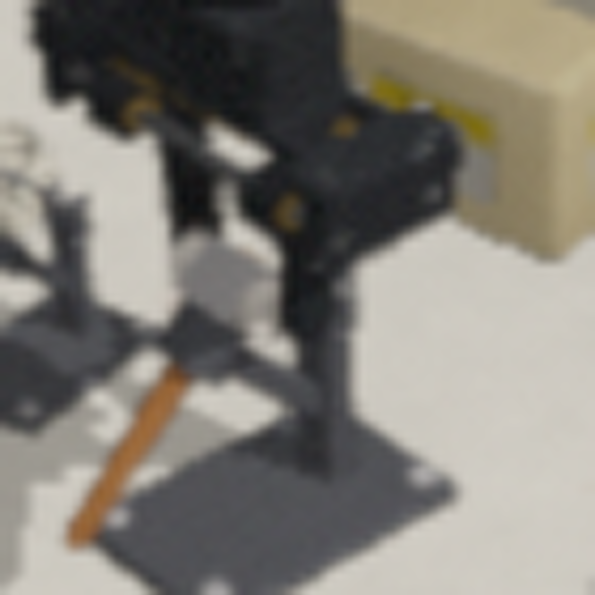

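drive_tool(
  series=[
    [[0,0,0,0,56],[0,0,0,0,62],[0,0,0,0,64],[0,0,0,0,64],[0,0,0,0,64]],
  ],
)

```text
clock: 20.15
tool_pos: [0.5214, 0.109, 0.1166]
eef_rot: [0.098, 0.995, -0.0, -0.0]
contact_force: [0.3, 0.1, 0.7]
opening: 0.725
```

```bash
python3 - <<'E'
from mfit import *
np.set_printoptions(precision=4,suppress=True)
s=sensors.get_state(); print(s['clock'],s['tool_pos'],s['contact_force'],s['moment'])
im=snap('wrist','w22.png')
cv2.imwrite('pics/w22d.png',cv2.resize(im[60:310,200:360],None,fx=3.5,fy=2.4,interpolation=cv2.INTER_CUBIC))
im=snap('scene','s22.png'); cv2.imwrite('pics/s22c.png',cv2.resize(im[150:220,225:295],None,fx=8.5,fy=8.5,interpolation=cv2.INTER_CUBIC))
E
```

```text
20.15 [0.5214 0.109  0.1166] [0.3141 0.1049 0.7247] [-0.0173 -0.0088  0.0075]
```

View pics/w22d.png

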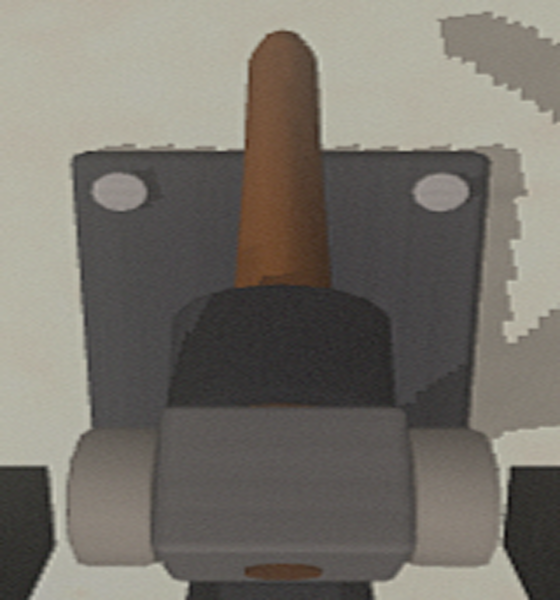

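View pics/s22c.png

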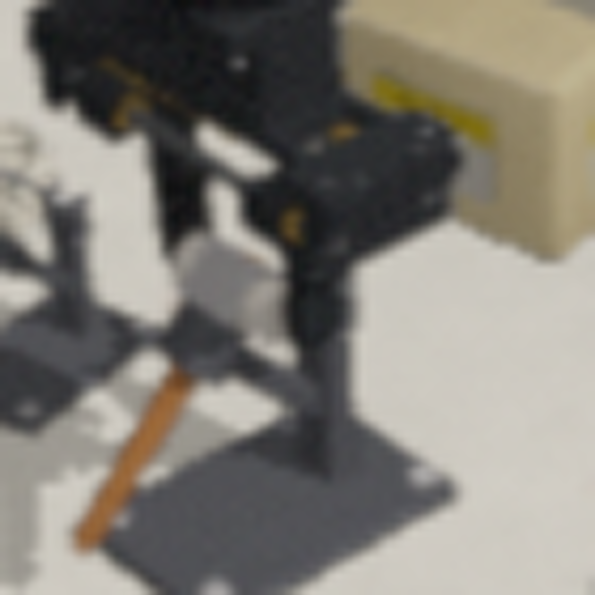

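```bash
python3 - <<'E'
from mfit import *
from fit import stand
np.set_printoptions(precision=1,suppress=True)
M,h,pin,xc,l,zc=stand([.5062,.1141,-.194,1.45]); m=cams.camera_model('wrist')
def pt(P,d,dth,off=0):  # mallet x->zc, mallet z -> -xc, tilt dth about l (steeper +)
    t=np.radians(dth); X=zc*np.cos(t)-xc*np.sin(t); Z=-xc*np.cos(t)-zc*np.sin(t)
    x,y,z=np.array(P)/1e3; return M+zc*d/1e3-xc*off/1e3+x*X+y*l+z*Z
O=[((0,0,14),230),((28,0,14),288),((28,0,-14),301.7),((-110,0,3.3),73.3)]
for d,t in((0,0),(2,0),(4,0),(0,5),(0,-5)): print(d,t,np.array([proj('',pt(P,d,t),m)[1] for P,_ in O]),[o for _,o in O])
f=lambda p:[proj('',pt(P,*p),m)[1]-o for P,o in O]
o=least_squares(f,[0,0,0]);print(o.x,o.fun)
print('collar lower end upper edge row', proj('',M-zc*.024-xc*.016,m), proj('',M-xc*.016,m), 'obs 60+287/2.4=',60+287/2.4)
E
```

```text
0 0 [226.4 289.8 302.9  70.6] [230, 288, 301.7, 73.3]
2 0 [230.6 294.7 307.2  72.9] [230, 288, 301.7, 73.3]
4 0 [234.8 299.8 311.5  75.2] [230, 288, 301.7, 73.3]
0 5 [223.9 285.1 304.3  82.8] [230, 288, 301.7, 73.3]
0 -5 [229.  293.8 301.1  58.3] [230, 288, 301.7, 73.3]
[-2.1 -1.4 -6.8] [-1.2  1.6 -0.9  0.4]
collar lower end upper edge row [282.  177.9] [282.3 224.6] obs 60+287/2.4= 179.58333333333334
```

drive_tool(
  series=[
    [[-3,1,-5,0,64],[-2,1,-5,0,64],[0,0,0,0,50],[0,0,0,0,45],[0,0,0,0,45],[-2,0,-2,0,45],[-2,1,-2,0,45],[0,0,0,0,45]],
  ],
  force=6,
)

```text
clock: 21.05
tool_pos: [0.5153, 0.1112, 0.1038]
eef_rot: [0.099, 0.995, 0.0, 0.003]
contact_force: [1.7, -1.9, 5.1]
opening: 0.613
```

drive_tool(
  series=[
    [[0,0,0,0,56],[0,0,0,0,64],[0,0,0,0,64],[0,0,0,0,64]],
  ],
)

```text
clock: 21.45
tool_pos: [0.5125, 0.1122, 0.1026]
eef_rot: [0.098, 0.995, 0.0, -0.0]
contact_force: [-0.4, -0.5, 0.2]
opening: 0.727
```

```bash
python3 - <<'E'
from mfit import *
np.set_printoptions(precision=4,suppress=True)
s=sensors.get_state(); print(s['clock'],s['tool_pos'],s['contact_force'],s['moment'])
im=snap('wrist','w23.png')
cv2.imwrite('pics/w23d.png',cv2.resize(im[60:310,200:360],None,fx=3.5,fy=2.4,interpolation=cv2.INTER_CUBIC))
E
```

```text
21.45 [0.5125 0.1122 0.1026] [-0.4461 -0.5345  0.2261] [-0.0086 -0.0375 -0.0161]
```

View pics/w23d.png

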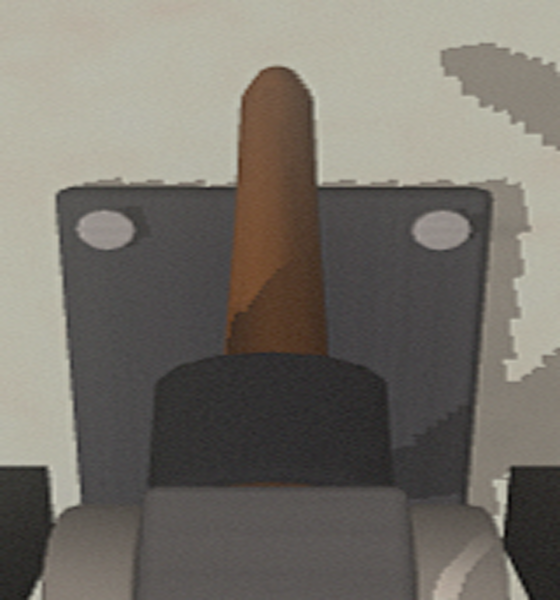

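drive_tool(
  series=[
    [[0,0,15,0,70],[0,0,30,0,70],[0,0,40,0,70],[-15,3,30,0,70],[-15,3,10,0,70],[0,0,0,0,70]],
  ],
)

```text
clock: 22.1
tool_pos: [0.4817, 0.1187, 0.2292]
eef_rot: [0.097, 0.995, 0.001, 0.0]
contact_force: [0.3, 0.3, -0.2]
opening: 0.793
```

```bash
python3 - <<'E'
from mfit import *
np.set_printoptions(precision=4,suppress=True)
s=sensors.get_state(); print(s['clock'],s['tool_pos'],s['contact_force'])
im=snap('wrist','w24.png')
cv2.imwrite('pics/w24d.png',cv2.resize(im[100:340,200:360],None,fx=4,fy=2.5,interpolation=cv2.INTER_CUBIC))
im=snap('scene','s24.png'); cv2.imwrite('pics/s24c.png',cv2.resize(im[150:220,225:295],None,fx=8.5,fy=8.5,interpolation=cv2.INTER_CUBIC))
E
```

```text
22.1 [0.4817 0.1187 0.2292] [ 0.3284  0.252  -0.2121]
```

View pics/w24.png

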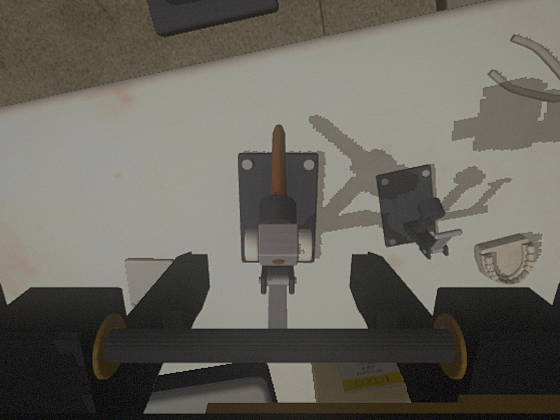

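View pics/s24c.png

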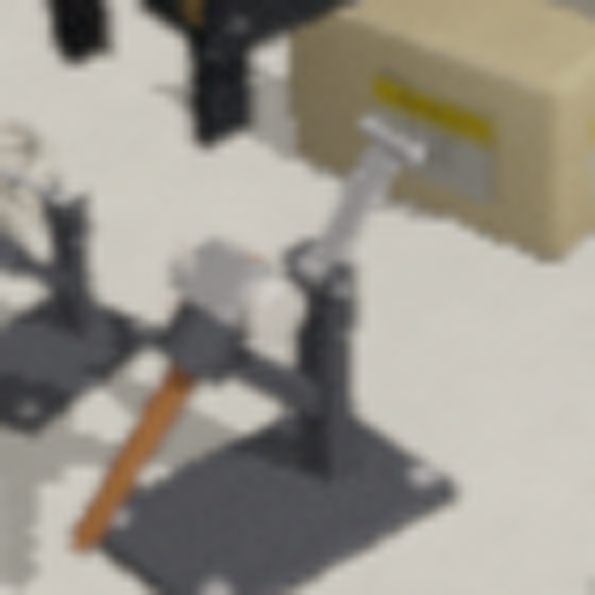

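The mallet is seated: the head is on the collar in both views. Next is the keeper. I'll go behind the pin with closed fingers and push it toward the robot.

drive_tool(
  series=[
    [[0,0,10,0,30],[25,-5,5,0,0],[35,-7,0,0,0],[35,-7,0,0,0],[35,-7,0,0,0],[4,0,0,0,0],[0,0,-15,0,0],[0,0,0,0,0]],
  ],
  force=10,
)

```text
clock: 23.0
tool_pos: [0.6152, 0.0917, 0.2255]
eef_rot: [0.098, 0.995, -0.001, -0.003]
contact_force: [0.1, -0.9, -0.2]
opening: 0.093
```

```bash
python3 - <<'E'
from mfit import *
np.set_printoptions(precision=4,suppress=True)
s=sensors.get_state(); print(s['clock'],s['tool_pos'],s['contact_force'],s['opening'],s['q'])
im=snap('wrist','w25.png')
im=snap('scene','s25.png'); cv2.imwrite('pics/s25c.png',cv2.resize(im[110:210,225:325],None,fx=6,fy=6,interpolation=cv2.INTER_CUBIC))
E
```

```text
23.0 [0.6152 0.0917 0.2255] [ 0.0784 -0.8823 -0.2262] 0.09269208604766949 [-0.2297  0.6987  0.0143  1.5906 -0.0125  0.8575  1.1632]
```

View pics/w25.png

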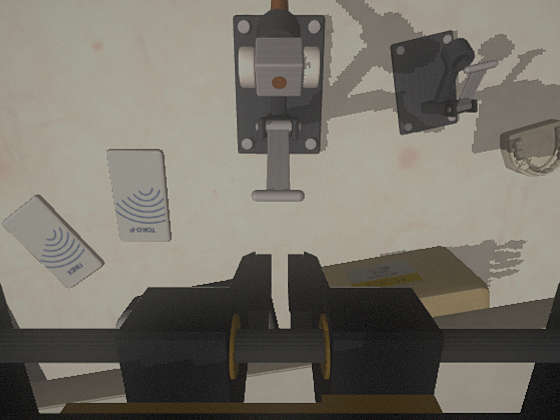

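View pics/s25c.png

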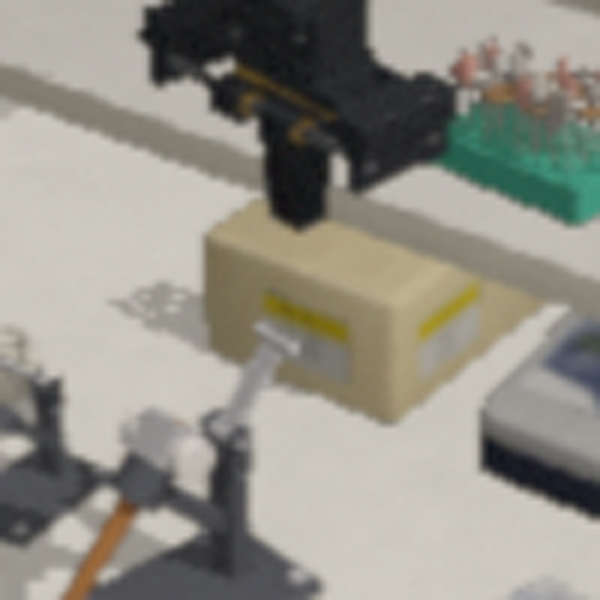

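```bash
python3 - <<'E'
from mfit import *
np.set_printoptions(precision=4,suppress=True)
print('pin',tri([('wrist',(278,196)),('scene',(271.2,166.3))]))
sc=lambda u,v:(225+u/6,110+v/6)
print('box top near-left',tri([('wrist',(490,289)),('scene',sc(205,240))]))
print('box top near-right?',tri([('wrist',(330,320)),('scene',sc(388,310))]))
E
```

```text
pin [0.6001 0.0949 0.1546]
box top near-left [0.7639 0.2845 0.0739]
box top near-right? [0.7494 0.1188 0.0919]
```

drive_tool(
  series=[
    [[14,-3,0,0,0],[0,0,-30,0,0],[0,0,-30,0,0],[0,0,-20,0,0],[0,0,0,0,0],[-10,2,0,0,0],[-10,2,3,0,0],[-10,2,3,0,0],[-10,2,3,0,0],[0,0,0,0,0]],
  ],
)

```text
clock: 24.1
tool_pos: [0.5894, 0.0978, 0.158]
eef_rot: [0.098, 0.995, 0.0, -0.0]
contact_force: [-0.2, -0.5, 0.0]
opening: 0.007
```

```bash
python3 - <<'E'
from mfit import *
np.set_printoptions(precision=4,suppress=True)
s=sensors.get_state(); print(s['clock'],s['tool_pos'],s['contact_force'],s['opening'])
im=snap('wrist','w26.png')
im=snap('scene','s26.png'); cv2.imwrite('pics/s26c.png',cv2.resize(im[130:210,225:305],None,fx=7,fy=7,interpolation=cv2.INTER_CUBIC))
E
```

```text
24.1 [0.5894 0.0978 0.158 ] [-0.1614 -0.4511  0.0284] 0.007467874088184048
```

View pics/w26.png

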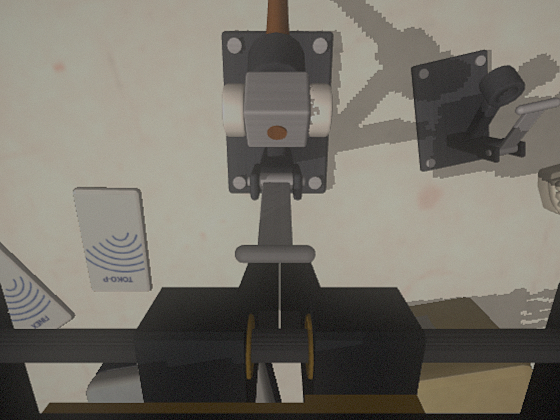

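View pics/s26c.png

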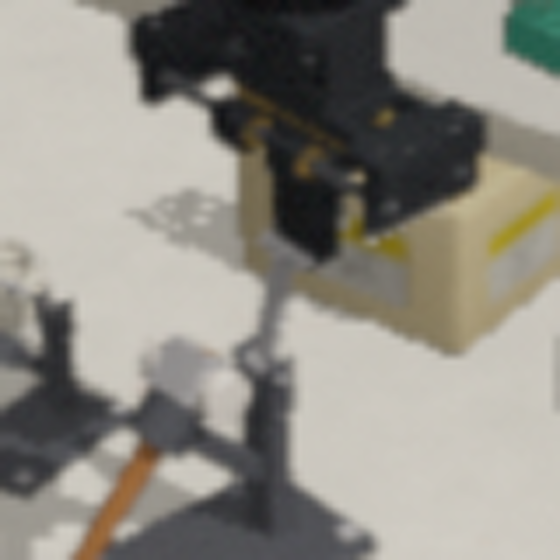

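drive_tool(
  series=[
    [[-10,2,1,0,0],[-10,2,1,0,0],[-10,2,0,0,0],[-8,2,0,0,0],[0,0,0,0,0]],
  ],
)

```text
clock: 24.7
tool_pos: [0.551, 0.1056, 0.1587]
eef_rot: [0.098, 0.995, -0.0, -0.001]
contact_force: [0.5, 0.7, -0.4]
opening: 0.003
```

```bash
python3 - <<'E'
from mfit import *
np.set_printoptions(precision=4,suppress=True)
s=sensors.get_state(); print(s['clock'],s['tool_pos'],s['contact_force'],s['opening'])
im=snap('wrist','w27.png')
im=snap('scene','s27.png'); cv2.imwrite('pics/s27c.png',cv2.resize(im[130:210,225:305],None,fx=7,fy=7,interpolation=cv2.INTER_CUBIC))
E
```

```text
24.7 [0.551  0.1056 0.1587] [ 0.4753  0.7053 -0.4054] 0.0027109286825794097
```

View pics/w27.png

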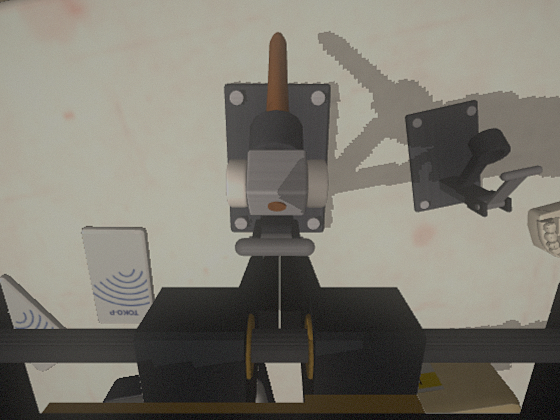

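View pics/s27c.png

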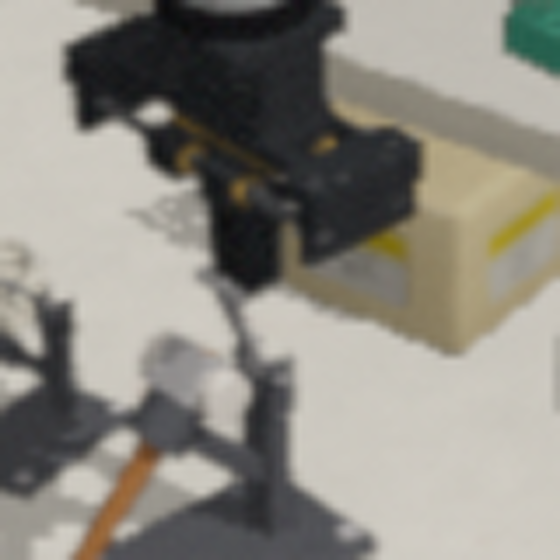

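drive_tool(
  series=[
    [[-6,1,1,0,0],[-6,1,2,0,0],[0,0,0,0,0],[4,-1,10,0,0],[0,0,20,0,0],[-12,2,5,0,0],[-12,3,0,0,0],[-8,2,0,0,0],[0,0,0,0,0]],
  ],
)

```text
clock: 25.7
tool_pos: [0.5107, 0.1135, 0.1965]
eef_rot: [0.098, 0.995, -0.0, -0.001]
contact_force: [-0.3, -0.1, -0.8]
opening: 0.003
```

```bash
python3 - <<'E'
from mfit import *
np.set_printoptions(precision=4,suppress=True)
s=sensors.get_state(); print(s['clock'],s['tool_pos'],s['contact_force'],s['opening'])
im=snap('wrist','w28.png'); print([(np.round(o['at'],1),round(o['confidence'],2)) for o in cams.mark_of('wrist','keeper_pin')])
im=snap('scene','s28.png'); cv2.imwrite('pics/s28c.png',cv2.resize(im[130:210,225:305],None,fx=7,fy=7,interpolation=cv2.INTER_CUBIC))
E
```

```text
25.7 [0.5107 0.1135 0.1965] [-0.2616 -0.0513 -0.8236] 0.003298615151284616
[(array([474.4, 214. ]), 0.83)]
```

View pics/w28.png

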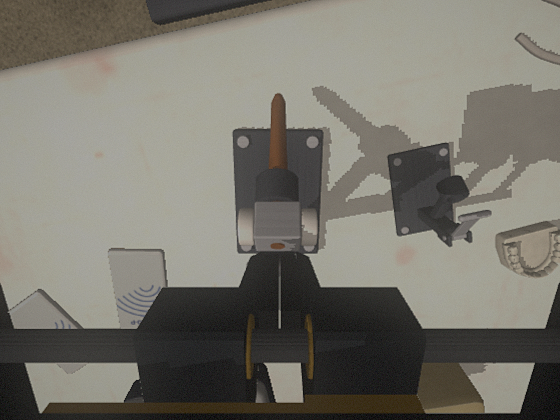

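View pics/s28c.png

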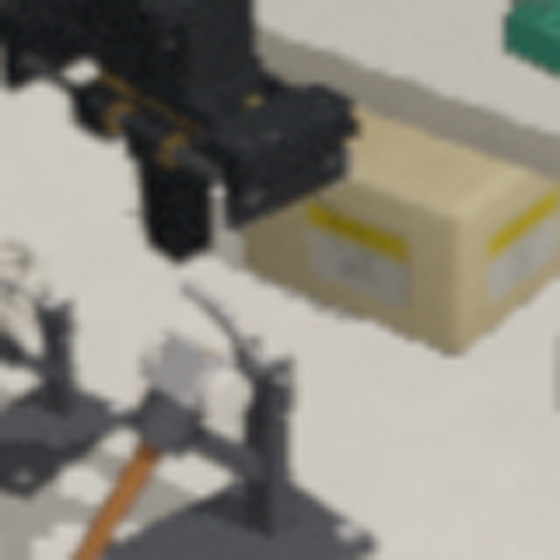

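drive_tool(
  series=[
    [[8,-2,-10,0,0],[0,0,-15,0,0],[-1,0,-4,0,0],[-2,0,-4,0,0],[-2,1,-3,0,0],[0,0,0,0,0]],
  ],
)

```text
clock: 26.45
tool_pos: [0.5145, 0.1123, 0.1601]
eef_rot: [0.098, 0.995, -0.0, -0.001]
contact_force: [1.1, -0.5, 0.6]
opening: 0.006
```

```bash
python3 - <<'E'
from mfit import *
np.set_printoptions(precision=4,suppress=True)
s=sensors.get_state(); print(s['clock'],s['tool_pos'],s['contact_force'],s['opening'])
im=snap('scene','s29.png'); cv2.imwrite('pics/s29c.png',cv2.resize(im[130:210,225:305],None,fx=7,fy=7,interpolation=cv2.INTER_CUBIC))
E
```

```text
26.45 [0.5145 0.1123 0.1601] [ 1.1472 -0.4856  0.6327] 0.005773035908585207
```

View pics/s29c.png

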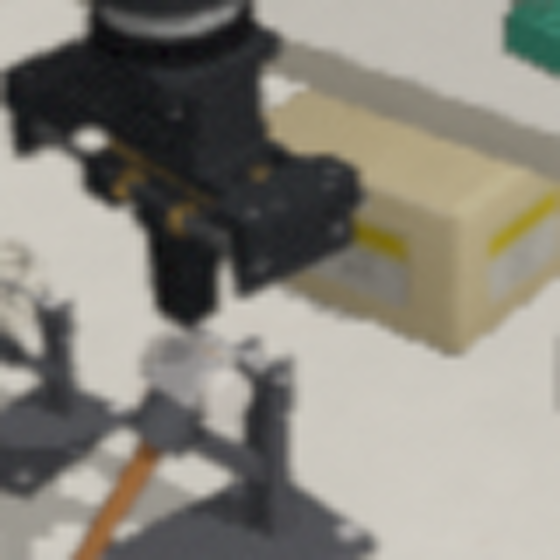

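drive_tool(
  series=[
    [[0,0,-1,0,0],[0,0,-1,0,0],[0,0,-1,0,0],[0,0,0,0,0]],
  ],
)

```text
clock: 26.9
tool_pos: [0.5157, 0.112, 0.1586]
eef_rot: [0.098, 0.995, 0.0, -0.0]
contact_force: [-4.7, -0.3, 10.4]
opening: 0.007
```

drive_tool(
  series=[
    [[0,0,-1,0,0],[0,0,-1,0,0],[0,0,0,0,0]],
  ],
)

```text
clock: 27.2
tool_pos: [0.5155, 0.1122, 0.158]
eef_rot: [0.098, 0.995, 0.0, 0.0]
contact_force: [-6.2, -0.1, 23.2]
opening: 0.004
```

It stops dead at 23 N with the tip at z = 0.158 m; the home position predicts 0.1586. Retracting to look.

drive_tool(
  series=[
    [[0,0,10,0,0],[0,0,25,0,0],[0,0,35,0,0],[-25,5,35,0,0],[-25,5,0,0,30],[0,0,0,0,30]],
  ],
)

```text
clock: 27.8
tool_pos: [0.4636, 0.1226, 0.2617]
eef_rot: [0.097, 0.995, 0.0, -0.0]
contact_force: [-0.1, -0.3, -0.5]
opening: 0.16
```

```bash
python3 - <<'E'
from mfit import *
from fit import stand
np.set_printoptions(precision=4,suppress=True)
s=sensors.get_state(); print(s['clock'],s['tool_pos'],s['contact_force'],s['opening'])
im=snap('wrist','w30.png'); cv2.imwrite('pics/w30c.png',cv2.resize(im[120:300,200:360],None,fx=4,fy=3.3,interpolation=cv2.INTER_CUBIC))
for a in (0,.05,.1,.2): print(a,[proj('wrist',x) for x in stand([.5062,.1141,-.194,a])[:3]],proj('scene',stand([.5062,.1141,-.194,a])[2]))
print([(np.round(o['at'],1),round(o['confidence'],2)) for o in cams.mark_of('wrist','keeper_pin')])
im=snap('scene','s30.png'); cv2.imwrite('pics/s30c.png',cv2.resize(im[150:220,225:295],None,fx=8,fy=8,interpolation=cv2.INTER_CUBIC))
print([(np.round(o['at'],1),round(o['confidence'],2)) for o in cams.mark_of('scene','keeper_pin')])
E
```

```text
27.8 [0.4636 0.1226 0.2617] [-0.1189 -0.3172 -0.5464] 0.16049097683764757
0 [array([278.5615, 232.3762]), array([278.674 , 278.6146]), array([278.5009, 259.8809])] [251.4362 175.9117]
0.05 [array([278.5615, 232.3762]), array([278.674 , 278.6146]), array([278.5016, 263.4696])] [251.9253 175.1251]
0.1 [array([278.5615, 232.3762]), array([278.674 , 278.6146]), array([278.5029, 267.1363])] [252.4403 174.355 ]
0.2 [array([278.5615, 232.3762]), array([278.674 , 278.6146]), array([278.5071, 274.6475])] [253.5418 172.8729]
[(array([430.4, 238.1]), 0.79), (array([277.5, 260.4]), 0.78)]
[(array([250.4, 178.6]), 0.51)]
```

View pics/w30c.png

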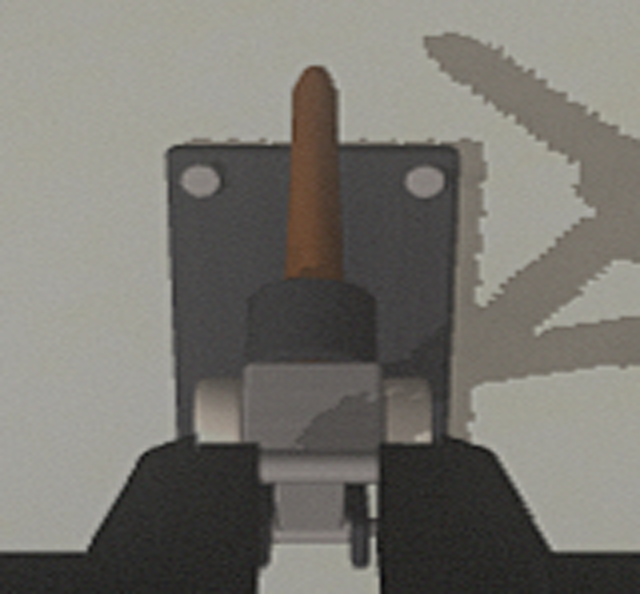

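View pics/s30c.png

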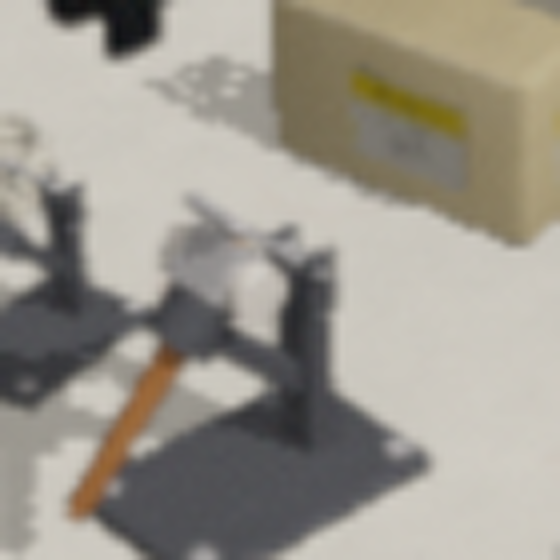

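```bash
python3 - <<'E'
from mfit import *
from fit import stand
np.set_printoptions(precision=1,suppress=True)
M,h,pin,xc,l,zc=stand([.5062,.1141,-.194,0])
im=cv2.imread('pics/w30.png'); cv2.imwrite('pics/w30e.png',cv2.resize(im[195:255,245:310],None,fx=10,fy=10,interpolation=cv2.INTER_CUBIC))
for d in (0,2,4): 
    print(d,'seat top',proj('wrist',M+zc*d/1e3-xc*.014),'tail',proj('wrist',M+zc*(d-110)/1e3-xc*.0033),'scene tail',proj('scene',M+zc*(d-110)/1e3))
print('lip',proj('wrist',M-xc*.016),'low rim',proj('wrist',M-xc*.016-zc*.024))
E
```

```text
0 seat top [278.9 225.2] tail [278.7 136. ] scene tail [233.5 214.2]
2 seat top [278.9 227.3] tail [278.8 137.5] scene tail [233.8 213.7]
4 seat top [278.9 229.3] tail [278.8 139. ] scene tail [234.1 213.2]
lip [278.9 224.3] low rim [278.8 200.8]
```

View pics/w30e.png

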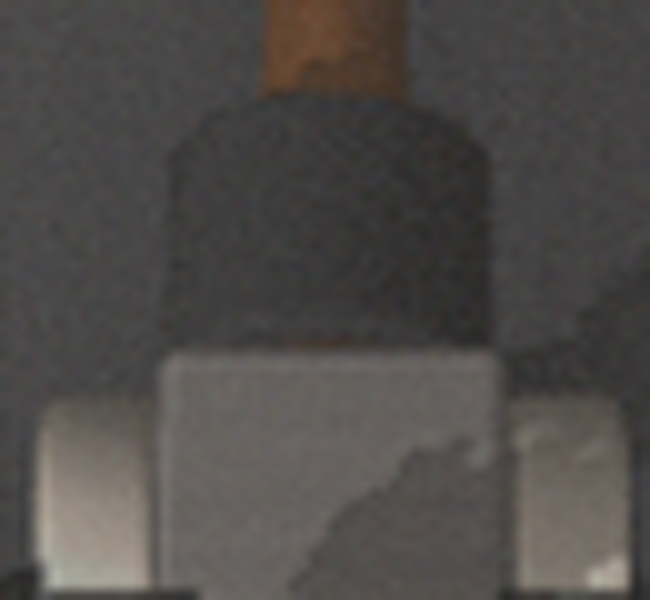

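The keeper is home: pin at row ~261 against a predicted 259.9 for angle 0. A thin wood line at the seat, at (277,229), suggests about a 1 mm tilt gap. I'll press the head gently from behind on its white faces, with the fingers straddling the keeper, to seat it fully.

drive_tool(
  series=[
    [[25,-5,0,0,42],[27,-5,0,0,42],[27,-5,0,0,42],[3,-1,-30,0,42],[0,0,-40,0,42],[0,0,-40,0,42],[0,0,-20,0,42],[0,0,-8,0,42],[0,0,0,0,42]],
  ],
)

```text
clock: 28.9
tool_pos: [0.5478, 0.1056, 0.1215]
eef_rot: [0.099, 0.995, -0.0, -0.001]
contact_force: [-0.1, -0.1, 1.2]
opening: 0.477
```

```bash
python3 - <<'E'
from mfit import *
np.set_printoptions(precision=4,suppress=True)
s=sensors.get_state(); print(s['clock'],s['tool_pos'],s['contact_force'],s['opening']*88)
im=snap('wrist','w31.png'); 
E
```

```text
28.9 [0.5478 0.1056 0.1215] [-0.0782 -0.1246  1.221 ] 42.00043533112327
```

View pics/w31.png

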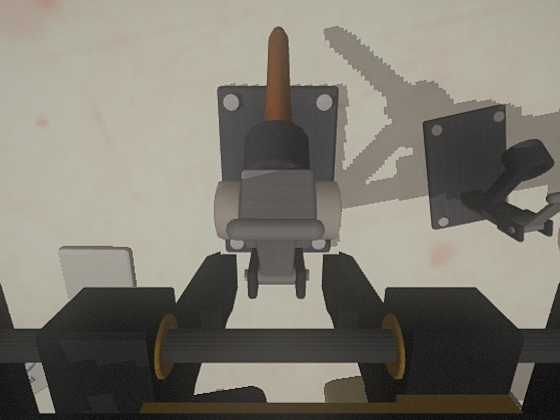

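Clear of the keeper and hinge. Pushing gently toward the robot.

drive_tool(
  series=[
    [[-5,1,0,0,42],[-3,1,0,0,42],[-2,0,0,0,42],[0,0,0,0,42]],
  ],
)

```text
clock: 29.35
tool_pos: [0.5382, 0.1082, 0.1236]
eef_rot: [0.098, 0.995, 0.0, 0.001]
contact_force: [0.4, -0.3, 0.8]
opening: 0.474
```

drive_tool(
  series=[
    [[-2,0,0,0,42],[-1,0,0,0,42],[0,0,0,0,42]],
  ],
)

```text
clock: 29.65
tool_pos: [0.5378, 0.1082, 0.1237]
eef_rot: [0.099, 0.995, 0.001, 0.003]
contact_force: [5.5, -0.2, 1.6]
opening: 0.475
```

drive_tool(
  series=[
    [[-1,0,-1,0,42],[-1,0,-1,0,42],[0,0,0,0,42]],
  ],
)

```text
clock: 29.95
tool_pos: [0.5378, 0.1081, 0.1225]
eef_rot: [0.099, 0.995, 0.001, 0.005]
contact_force: [7.2, -0.7, 4.2]
opening: 0.477
```

```bash
python3 - <<'E'
from mfit import *
im=snap('wrist','w32.png'); cv2.imwrite('pics/w32e.png',cv2.resize(im[100:260,200:360],None,fx=3.7,fy=3.7,interpolation=cv2.INTER_CUBIC))
E
```

```text
(no output)
```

View pics/w32e.png

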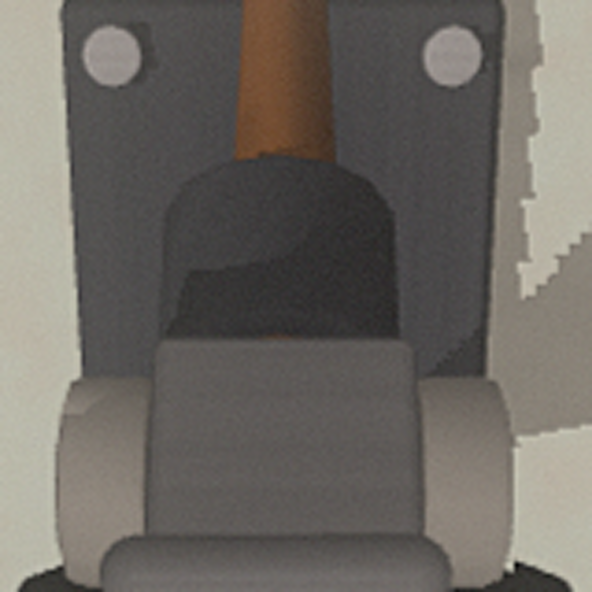

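It doesn't move under about 8 N and the line is the same, so the head is bottomed and the sliver comes from the rounded edges. Backing off.

drive_tool(
  series=[
    [[6,-1,1,0,42],[6,-1,0,0,42],[0,0,20,0,42],[0,0,40,0,42],[0,0,45,0,42],[-25,5,35,0,60],[-35,7,0,0,80],[-35,7,0,0,88],[0,0,0,0,88],[0,0,0,0,88]],
  ],
)

```text
clock: 31.0
tool_pos: [0.4489, 0.1251, 0.2617]
eef_rot: [0.098, 0.995, -0.0, -0.001]
contact_force: [-0.2, 0.0, 0.9]
opening: 0.904
```

```bash
python3 - <<'E'
from mfit import *
from fit import stand
np.set_printoptions(precision=4,suppress=True)
s=sensors.get_state(); print(s['clock'],s['tool_pos'],s['contact_force'])
im=snap('wrist','w33.png'); print([(np.round(o['at'],1),round(o['confidence'],2)) for o in cams.mark_of('wrist','keeper_pin')],proj('wrist',stand([.5062,.1141,-.194,0])[2]),proj('wrist',stand([.5062,.1141,-.194,.1])[2]))
im=snap('scene','s33.png'); cv2.imwrite('pics/s33c.png',cv2.resize(im[120:340,150:450],None,fx=2.6,fy=2.6,interpolation=cv2.INTER_CUBIC))
E
```

```text
31.0 [0.4489 0.1251 0.2617] [-0.2323  0.0037  0.8994]
[(array([279. , 279.1]), 0.87), (array([425.7, 250.9]), 0.62)] [279.0066 275.363 ] [279.0191 282.628 ]
```

View pics/w33.png

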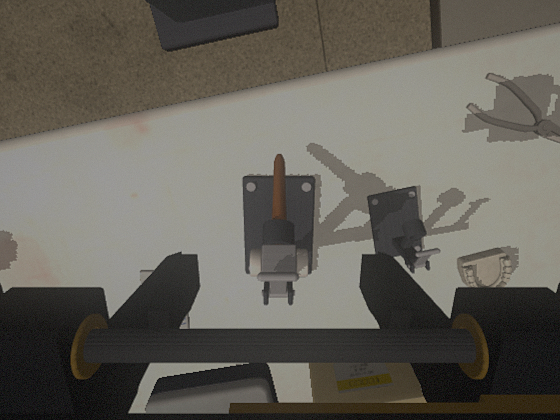

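View pics/s33c.png

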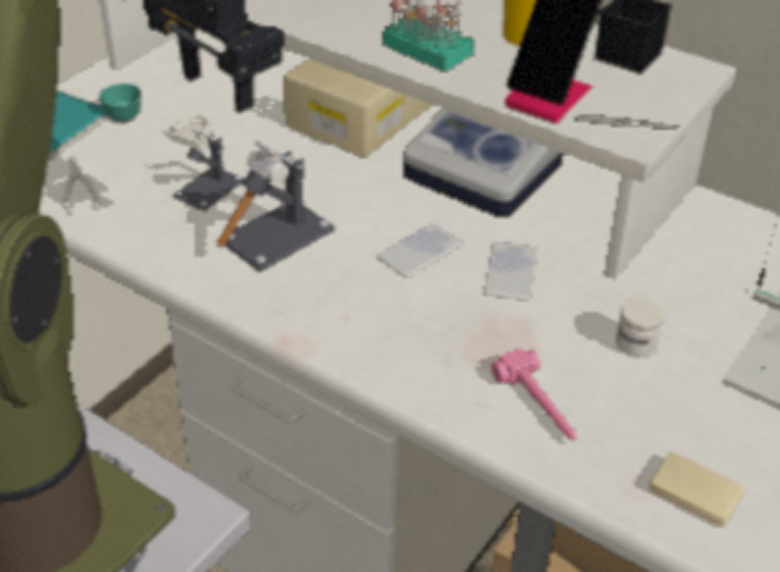

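```bash
python3 - <<'E'
from h import *
print(r.finish_job())
E
```

```text
the job is handed in; nothing more can be done
None
```

The wooden mallet is in the larger stand's collar with its head on the seat, and the keeper is swung home over it. I handed the job in at about 31 s with the gripper clear of everything.

**How it went:** I gripped the mallet by its white faces. The handle stayed level even at the lightest grip, so I levered the tail down under the collar's fixed lower rim to about 50°. Then I slid it handle-first through the collar, let go and pressed the head down. I pushed the keeper over from behind its pin and pressed it to its stop.

**Last checks:**
- **Keeper:** it stopped dead under 23 N with the fingertips at z = 0.158 m, against 0.1586 m expected at home. In the last wrist picture the pin sits about 1.6 px from where my model puts it at angle 0, the same as before the final push on the head. The network's mark was 3.7 px off, which would be about 0.05 rad. The collar in an earlier picture was off by a similar amount the same way, so I take this as model error.
- **Head:** it did not move under about 8 N. A sliver of wood still showed at the seat edge, and the picture allows a gap of about 1 mm. I took this to be the rounded edges, but did not prove it.
- **Bystanders:** the pink mallet, small stand, jar, wax, dental model and pliers look as they did at the start.

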